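# Set the length stop of the channel gauge to a sample

## Task

Set the length gauge on the counter to the longer of the two steel channel pieces: loosen the clamp knob of its sliding stop, slide the stop open, lay the piece flat along the bed between the stops, slide the stop back until the piece is held without gap against the fixed end stop, and turn the knob tight again. Leave the piece lying in the gauge, let go of everything, and do not shift the other things on the counter.

Things in the scene. Friction and masses are not known exactly. Their poses are not given: they have to be found in the camera images.
- gauge: Length gauge fixed to the counter, place and yaw vary: grey base plate 165 x 300 x 12 mm with a bed strip along the side away from the robot and an aluminium rail (40 wide, top 32 mm above the counter) along the robot's side. Axes: y along bed and rail, x from rail to bed. Rail's middle is at x = -55 mm, bed's middle at x = +30.
- bed (a point): On the bed's surface (12 mm above the counter), mid-width, at the face of the fixed end stop (dark steel block, 75 wide, 20 thick, 40 high above the bed). y points along the bed to the sliding stop, x across it away from the rail, z up. The bed is the 53 mm strip between two lips 6 mm high, 6 mm thick
- stop_face (a point): Sliding stop: grey carriage on the rail, 64 mm long (it extends in +y from this point), with a dark steel plate 10 mm thick reaching across the bed, 4 to 44 mm above it. This point: middle of the plate's face towards the end stop, 24 mm above the bed; axes as the bed's. With the knob loose it slides with about 2.5 N; with the knob tight it stays put against 20 N
- stop (a joint): Position of the sliding stop, 0 to 0.13 m, growing away from the end stop (+y). The clear opening between the stops is 0.060 m + this value. It starts at 0.01 to 0.05: too short for the long piece
- knob (a joint): Angle of the clamp knob: 0 = tight (hard stop, as at the start), 1.3 rad = fully loose (hard stop). Seen looking at the knob, anticlockwise loosens (value grows), clockwise tightens. It bites below about 0.4 rad; turning takes about 0.1 N m, a little more when it bites; it stays where left. Loose from 0.9, tight below 0.15
- knob_grip (a point): Black bar-shaped clamp knob, 64 long, 16 thick, 28 mm high, on the carriage's sloping top: its axis leans 40 degrees from vertical away from the bed, to the robot. Point: on the axis, mid-bar, 34 mm off the slope, 64 mm above the bed. z: the axis, outward; x: along the bar (turns with it). At 0.65 rad the bar points straight up the slope. It lies 32 mm behind the stop face in +y
- long_channel_center (a point): The longer of two like pieces of plain steel channel (the one to use): 140 long (its own y axis), 41 wide, 41 high, 3 mm walls, slots in its top, open side down; 0.2 to 0.45 kg. This point is its centre, half-way up. It lies to the left of the gauge in one of two places, at any yaw within 0.5 rad of the counter's y
- short_channel_center (a point): bystander: the shorter channel piece, 90 long (its own y), 41 wide, 41 high; its centre. It lies in the other of the two places
- junction_box: bystander: open square steel box 102 x 102 x 54, on the far side of the counter; origin under its centre
- fittings_carton: bystander: cardboard carton 90 x 150 x 80, on the far side; origin under its centre
- small_carton: bystander: cardboard carton 90 x 70 x 60, far left; origin under its centre
- spray_can: bystander: standing grey can, 64 across, 150 tall, to the right of the gauge; origin under its centre
- screwdriver: bystander: 200 mm screwdriver lying to the right of the gauge; origin under it
- tape_measure: bystander: grey tape measure 70 x 34 x 62, near left of the gauge, on the robot's side; origin under its centre
- switch_plate: bystander: flat white switch plate 75 x 120 x 12, far left; origin under its centre
Mind the look-alikes: they are no part of the job. Leave any pink look-alike of the part that bears long_channel_center alone.

How it is judged:
By the outcome, as a careful person would: the job done as asked, in the order asked, and still so for the second after the job is handed in, with the robot touching nothing.
It also fails if it takes over 72 s, if anything falls off the work surface, if the arm or the gripper's body presses on something with over 40 N, if the wrist force passes 120 N, or if a joint passes its speed limit or range.

## Robot

A 6-joint arm with a two-finger parallel gripper is mounted at the origin on the work surface. World frame = base frame: x ahead of the robot, y to its left, z up, the work surface at z = 0. Lengths are in mm, angles in degrees, forces in N, time in s.
With the tool pointing down it reaches from about 350 to 850 mm from the base axis. Payload 8.1 kg.
Tool frame: the origin (TCP) lies at the very end of the fingers, on their centre line; the grasp point (between the pads) lies 19 mm behind it; z points along the fingers, y is the direction in which the jaws open and shut (so a half turn about z gives the same grasp; the last joint's range is limited). The gripper opens to 85 mm and grips with 20 to 120 N. Pads are 22 mm wide; open, the fingers measure 114 mm over their backs; the gripper's body (76 mm by 85 mm) begins 54 mm behind the grasp point. The pads swing forward as they close: fully open they stand 13 mm farther back than shut.
Start: joints at [61.627, 7.471, 85.268, -0, 87.261, -4.893], TCP at [239.035, 550.334, 231.292] pointing down, gripper open.
Joint ranges: [-169.43, 169.43], [-51.17, 129.36], [1.28, 143.12], [-76.62, 256.62], [0, 156.53], [-152.29, 152.29]. Speed limits (degrees/s): [136.94, 136.94, 159.86, 180, 180, 180].

## Interface

Orientations are given as [roll, pitch, yaw] about the fixed x, y, z axes, in that order (R = Rz(yaw) Ry(pitch) Rx(roll)).
In Python, from bench import r gives the robot as it stands.
- The arm moves only by the shell command python3 -m jog 'ROWS' [OPENING] [FORCE]. ROWS is JSON, a list of rows, each a list of 6 numbers: the shift along the tool's x, y, z normalised to -1 to 1, where 1 is 0.25 m, then the turn, a rotation vector about the tool's x, y, z normalised to -1 to 1, where 1 is pi rad. In form: [[x, y, z, ax, ay, az], ...]. A call has 1 to 10 rows; each row is the pose to reach, as a shift and turn from the pose commanded when the call began, along the tool's axes at that moment, turning the shorter way round; what a row does not reach only later rows make up. A row lasts 1/10 s, in which the tool goes at most 50 mm and 8.59 degrees, less where a joint would pass 70% of its speed; a pose out of reach is approached as far as the arm can. A call with a number of a shift or a turn outside -1 to 1 is refused whole. A call with a gripper value outside its range is refused whole. OPENING is the opening, from 0 (shut) to 1 (fully open), set as the call begins (- or left out, the last holds). The fingers move at their own pace and stop on an object; FORCE is the grip in N (left out, the last holds). Time passes only in rows, so rows that repeat a pose let the fingers close. It gives the time, the measured TCP pose, the force and the opening at its end, in the units of the state.
- r.sense(): the state, without advancing time (a new reading comes with each control period).
- r.snapshot(name): name is "scene" or "top"; returns a dict with "pixels" (420x560x3 uint8, red, green, blue), "intrinsics" (3x3 intrinsics, pixels), "dist" ([k1, k2, p1, p2, k3] as OpenCV has them; the pictures are not rectified), "extrinsics" (4x4, takes a point from camera to world coordinates). Camera axes: x right, y down, z forward; pixel columns grow to the right and rows downward; lengths in mm; the calibration is good to about 2 mm. A picture is of the moment at which its call begins. There is no depth.
- r.hand_in(): hands the job in, once; it reports no verdict.
The state is a dict: "time": time; "joint_pos": joint angles; "qd": joint speeds; "joint_efforts": joint torques, N m; "tool_pos": TCP position; "tcp_rot": TCP orientation; "ft_force": force on the tool from outside, world axes, zero at the start; "wrist_torque": the same for the moment, N m; "finger_gap": finger opening in mm.
Only numpy, scipy, OpenCV 4.12 (cv2) and the standard library are available. Lean on these libraries where they do the work, as an engineer would, in place of code of your own. Each camera call takes 0.05 s, during which the arm holds its last target.

## Working session

There is one attempt and no reset: what is moved stays moved. The work goes in short steps, Python scripts to look and compute and a shell command to move; the robot and the scene stay as the last step left them, time stands still between calls to the robot, and variables do not carry over. Pictures are saved under pics/ and viewed, and the job is handed in when it is done.

```bash
ls; mkdir -p pics; python3 - <<'E'
from bench import r
import cv2,numpy as np,json
print(r.sense())
for n in ("scene","top"):
    s=r.snapshot(n); cv2.imwrite(f"pics/{n}0.png",s["pixels"][:,:,::-1])
    print(n,s["intrinsics"],s["dist"],s["extrinsics"])
    np.savez(f"{n}0.npz",**{k:np.array(v) for k,v in s.items()})
E
```

```text
pics
{'time': 0.0, 'joint_pos': array([ 6.16274310e+01,  7.51695468e+00,  8.53305161e+01, -3.83068736e-04,
        8.72604118e+01, -4.89377519e+00]), 'qd': array([-0.01884456,  0.03704744, -0.0084472 ,  0.0709569 ,  0.0456968 ,
        0.01936413]), 'joint_efforts': array([-9.76453412e-04, -5.69422674e+01, -5.00529242e+01, -4.24160507e-04,
        1.51704153e-02,  1.83504591e-05]), 'tool_pos': array([238.76996616, 549.83988629, 230.21331876]), 'tcp_rot': array([-1.79892478e+02, -8.82211413e-03,  1.56521217e+02]), 'ft_force': array([-0.01829903,  0.05637499, -0.00438023]), 'wrist_torque': array([ 0.01304992,  0.00454508, -0.02873576]), 'finger_gap': 85.83480419982757}
scene [[511.12863931   0.         280.9526507 ]
 [  0.         511.12863931 217.07791141]
 [  0.           0.           1.        ]] [-0.13273705  0.          0.          0.          0.        ] [[ 6.81921831e-01  5.32626900e-01 -5.01289539e-01  1.17869908e+03]
 [ 7.31401428e-01 -4.91053246e-01  4.73200445e-01 -5.61624551e+02]
 [ 5.87943095e-03 -6.89329598e-01 -7.24424004e-01  1.03704835e+03]
 [ 0.00000000e+00  0.00000000e+00  0.00000000e+00  1.00000000e+00]]
top [[395.46524692   0.         279.77754956]
 [  0.         395.46524692 206.05303757]
 [  0.           0.           1.        ]] [-0.00315351  0.          0.          0.          0.        ] [[ 1.23092371e-02 -9.95438321e-01  9.46098907e-02  4.60883364e+02]
 [-9.99882099e-01 -1.13848516e-02  1.03040837e-02  3.96326289e+01]
 [-9.17996017e-03 -9.47255715e-02 -9.95461096e-01  1.07809902e+03]
 [ 0.00000000e+00  0.00000000e+00  0.00000000e+00  1.00000000e+00]]
```

View pics/scene0.png

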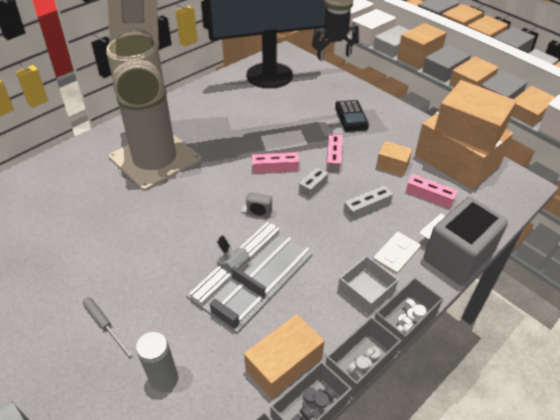

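View pics/top0.png

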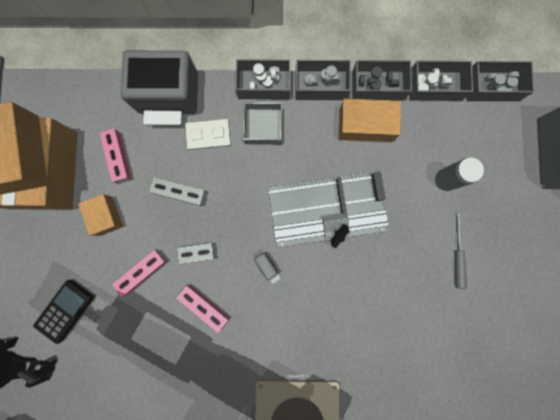

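Top view: grey long channel at about (178,191) and grey short channel at (196,253). The pink look-alikes are at (116,156), (139,272) and (203,308). The gauge is around (330,208), with its end stop at (378,187) and its knob at (340,235).

Candidates for the long piece are the grey one at (178,191), the grey one at (196,253) and the three pink ones. I choose the grey, longer one at (178,191). Next I check it in a close crop.

```bash
python3 - <<'E'
import cv2,numpy as np
im=cv2.imread("pics/top0.png")
cv2.imwrite("pics/crop_ch.png",cv2.resize(im[165:275,135:235],None,fx=5,fy=5,interpolation=cv2.INTER_CUBIC))
cv2.imwrite("pics/crop_g.png",cv2.resize(im[160:260,255:400],None,fx=5.5,fy=5.5,interpolation=cv2.INTER_CUBIC))
im=cv2.imread("pics/scene0.png")
cv2.imwrite("pics/crop_gs.png",cv2.resize(im[215:335,180:320],None,fx=5,fy=5,interpolation=cv2.INTER_CUBIC))
E
```

```text
(no output)
```

View pics/crop_ch.png

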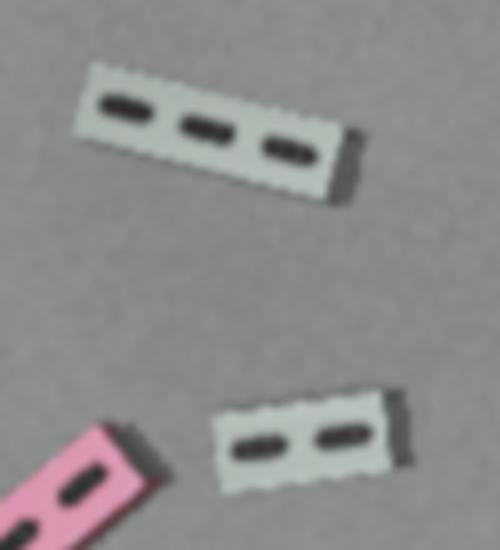

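View pics/crop_g.png

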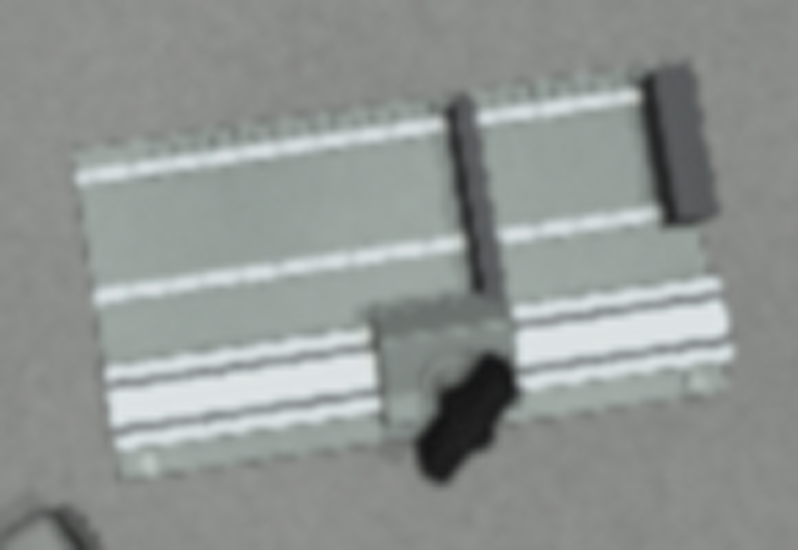

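View pics/crop_gs.png

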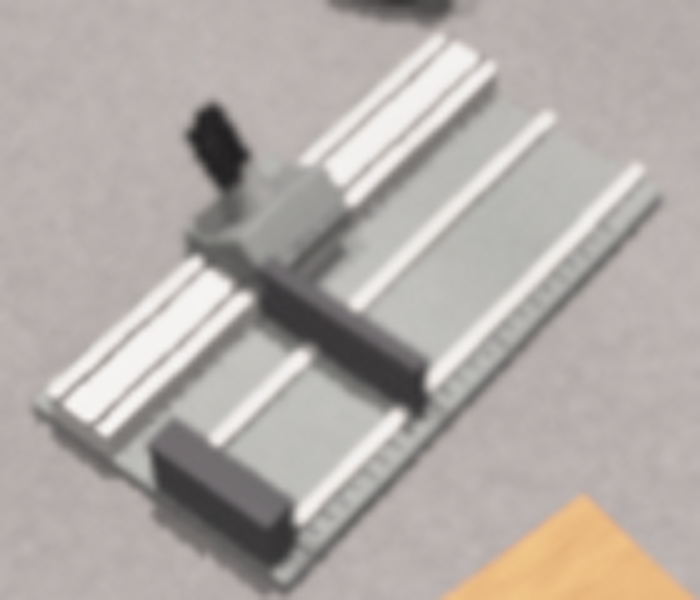

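The crop confirms the long grey piece at (178,191), with three slots, and the short one at (196,253), with two. The end stop is at the right (-y) end, with the carriage, plate and knob in the middle. Now I measure.

```bash
cat > h.py <<'E'
import cv2,numpy as np
def load(n): 
    d=np.load(n+".npz"); return {k:d[k] for k in d.files}
def grab(r,n,tag):
    s=r.snapshot(n); cv2.imwrite(f"pics/{n}{tag}.png",s["pixels"][:,:,::-1]); s={k:np.array(v) for k,v in s.items()}; np.savez(f"{n}{tag}.npz",**s); return s
def rays(s,uv):
    p=cv2.undistortPoints(np.asarray(uv,float).reshape(-1,1,2),s["intrinsics"],s["dist"]).reshape(-1,2)
    d=np.c_[p,np.ones(len(p))]@s["extrinsics"][:3,:3].T
    return s["extrinsics"][:3,3],d
def onz(s,uv,z):
    o,d=rays(s,uv); return o+d*((z-o[2])/d[:,2])[:,None]
def px(s,P):
    E=np.linalg.inv(s["extrinsics"]); P=np.asarray(P,float).reshape(-1,3)
    return cv2.projectPoints(P@E[:3,:3].T+E[:3,3],np.zeros(3),np.zeros(3),s["intrinsics"],s["dist"])[0].reshape(-1,2)
def tri(s1,u1,s2,u2):
    o1,d1=rays(s1,u1);o2,d2=rays(s2,u2);d1=d1[0];d2=d2[0]
    t=np.linalg.lstsq(np.c_[d1,-d2],o2-o1,rcond=None)[0]
    a=o1+d1*t[0];b=o2+d2*t[1]; return (a+b)/2,np.linalg.norm(a-b)
E
python3 - <<'E'
from h import *
for n in("top","scene"):
    s=load(n+"0"); im=s["pixels"]; g=cv2.cvtColor(im,cv2.COLOR_RGB2GRAY); hsv=cv2.cvtColor(im,cv2.COLOR_RGB2HSV)
    print(n,"counter",im[225,230],"chan",im[191,165] if n=="top" else im[205,360])
    if n=="top":
        m=((g>165)&(hsv[...,1]<40)).astype(np.uint8)
        R=[(140,230,170,275)]
        sub=np.zeros_like(m); sub[170:275,140:230]=m[170:275,140:230]
        sub=cv2.morphologyEx(sub,cv2.MORPH_CLOSE,np.ones((5,5)))
        for c in cv2.findContours(sub,cv2.RETR_EXTERNAL,cv2.CHAIN_APPROX_NONE)[0]:
            if cv2.contourArea(c)<100: continue
            W=onz(s,c.reshape(-1,2),41)[:,:2].astype(np.float32)
            print(cv2.contourArea(c),c.mean(0),cv2.minAreaRect(W), cv2.boxPoints(cv2.minAreaRect(W)))
    m2=((g>205)).astype(np.uint8)
    reg=np.zeros_like(m2)
    if n=="top": reg[165:250,262:395]=m2[165:250,262:395]
    else: reg[215:335,185:320]=m2[215:335,185:320]
    for c in cv2.findContours(reg,cv2.RETR_EXTERNAL,cv2.CHAIN_APPROX_NONE)[0]:
        if cv2.contourArea(c)<15: continue
        mu=cv2.minAreaRect(c)
        for z in (18,32):
            W=onz(s,c.reshape(-1,2),z)[:,:2].astype(np.float32); r_=cv2.minAreaRect(W)
            print(n,z,"area",cv2.contourArea(c),"px",np.round(mu[0]),"W",np.round(r_[0],1),np.round(r_[1],1),round(r_[2],2))
E
```

```text
top counter [136 138 136] chan [174 181 176]
474.5 [[194.70967742 253.3655914 ]] ((432.772216796875, 271.131591796875), (40.0864372253418, 88.3228530883789), 8.80427074432373) [[406.20584 311.70486]
 [419.72452 224.42271]
 [459.3386  230.55832]
 [445.81992 317.84045]]
655.0 [[176.44262295 190.59836066]] ((597.7350463867188, 325.92315673828125), (137.34317016601562, 37.35285186767578), 76.57657623291016) [[563.627   263.46326]
 [599.9594  254.79195]
 [631.8431  388.38306]
 [595.5107  397.05438]]
top 18 area 16.0 px [299. 236.] W [480.7  -3.1] [  3.8 121.7] 9.03
top 32 area 16.0 px [299. 236.] W [480.4  -2.5] [  3.7 120.1] 9.03
top 18 area 205.5 px [299. 230.] W [497.1  -0.8] [ 14.7 127.6] 9.21
top 32 area 205.5 px [299. 230.] W [ 4.966e+02 -3.000e-01] [ 14.5 126. ] 9.21
top 18 area 159.0 px [368. 220.] W [ 527.  -185.1] [ 14.4 100.1] 9.2
top 32 area 159.0 px [368. 220.] W [ 526.1 -182.1] [14.2 98.8] 9.2
scene counter [187 179 177] chan [212 208 204]
scene 18 area 66.0 px [250. 308.] W [ 638.9 -151.3] [ 7.5 73. ] 8.57
scene 32 area 66.0 px [250. 308.] W [ 646.3 -157. ] [ 7.4 72. ] 8.57
scene 18 area 66.0 px [231. 294.] W [ 579.2 -158.3] [ 9.5 65. ] 7.77
scene 32 area 66.0 px [231. 294.] W [ 587.4 -163.9] [ 9.4 64.2] 7.77
scene 18 area 485.5 px [210. 284.] W [ 519.  -178.6] [ 42.7 104.7] 8.68
scene 32 area 485.5 px [210. 284.] W [ 528.  -183.9] [ 42.1 103.3] 8.68
scene 18 area 151.5 px [287. 269.] W [615.1  -5.9] [  9.8 173.5] 9.46
scene 32 area 151.5 px [287. 269.] W [622.8 -13.5] [  9.7 171.1] 9.46
scene 18 area 137.0 px [270. 256.] W [555.7  -9.3] [  9.3 161.1] 8.95
scene 32 area 137.0 px [270. 256.] W [564.2 -16.9] [  9.2 158.8] 8.95
scene 18 area 462.5 px [259. 237.] W [488.2  10.5] [ 43.1 121.6] 8.83
scene 32 area 462.5 px [259. 237.] W [497.6   2.7] [ 42.5 119.9] 8.83
```

```bash
python3 - <<'E'
from h import *
a=np.radians(9.15); X=np.array([np.cos(a),np.sin(a)]);Y=np.array([-np.sin(a),np.cos(a)])
np.set_printoptions(linewidth=150)
for n in("top","scene"):
    s=load(n+"0"); g=cv2.cvtColor(s["pixels"],cv2.COLOR_RGB2GRAY).astype(np.float32)
    for z,lo,hi,tag in((12,-260,-60,'bed'),(52,-260,-60,'top'),(56,-260,-60,'t56'),(12,60,110,'far end')):
        t=np.arange(lo,hi,1.)
        prof=[]
        for x in np.arange(10,50,4.):
            P=np.array([*((546.6+x)*X),z])+np.outer(t,[*Y,0]); u=px(s,P).astype(np.float32)
            prof.append(cv2.remap(g,u[:,0].copy(),u[:,1].copy(),cv2.INTER_CUBIC).ravel())
        p=cv2.GaussianBlur(np.mean(prof,0).reshape(1,-1),(0,0),1.5).ravel(); dd=np.gradient(p)
        pk=[(int(t[i]),round(float(dd[i]),1)) for i in range(1,len(t)-1) if abs(dd[i])>1.5 and abs(dd[i])>=abs(dd[i-1]) and abs(dd[i])>abs(dd[i+1])]
        print(n,tag,pk)
E
```

```text
top bed [(-215, -9.7), (-205, -7.1), (-199, 14.1)]
top top [(-208, -9.8), (-199, -7.2), (-193, 14.4)]
top t56 [(-208, -9.6), (-198, -7.0), (-192, 14.5)]
top far end []
scene bed [(-216, -10.3), (-208, -8.3), (-187, 7.0), (-177, 10.7)]
scene top [(-235, -9.0), (-229, -10.3), (-209, 7.3), (-199, 12.2)]
scene t56 [(-237, -9.2), (-231, -10.3), (-211, 7.4), (-201, 12.2)]
scene far end []
```

```bash
python3 - <<'E'
from h import *
a=np.radians(9.15); X=np.array([np.cos(a),np.sin(a)]);Y=np.array([-np.sin(a),np.cos(a)])
for n in("top","scene"):
    s=load(n+"0"); g=cv2.cvtColor(s["pixels"],cv2.COLOR_RGB2GRAY).astype(np.float32)
    for z,lo,hi,x0,x1,tag in((12,-340,20,10,50,'bed z12'),(52,-340,20,10,50,'z52'),(56,-340,20,10,50,'z56'),(32,-340,20,-60,-50,'rail32')):
        t=np.arange(lo,hi,1.)
        prof=[]
        for x in np.arange(x0,x1,4.):
            P=np.array([*((546.6+x)*X),z])+np.outer(t,[*Y,0]); u=px(s,P).astype(np.float32)
            prof.append(cv2.remap(g,u[:,0].copy(),u[:,1].copy(),cv2.INTER_CUBIC).ravel())
        p=cv2.GaussianBlur(np.mean(prof,0).reshape(1,-1),(0,0),1.5).ravel(); dd=np.gradient(p)
        pk=[(int(t[i]),round(float(dd[i]),1)) for i in range(1,len(t)-1) if abs(dd[i])>1.5 and abs(dd[i])>=abs(dd[i-1]) and abs(dd[i])>abs(dd[i+1])]
        print(n,tag,pk)
E
```

```text
top bed z12 [(-325, -7.3), (-304, -8.2), (-296, 13.5), (-215, -9.7), (-205, -7.1), (-199, 14.1), (-16, -4.7)]
top z52 [(-314, -7.4), (-294, -8.4), (-286, 14.0), (-208, -9.8), (-199, -7.2), (-193, 14.4), (-17, -4.6)]
top z56 [(-313, -7.4), (-293, -8.4), (-285, 14.1), (-208, -9.6), (-198, -7.0), (-192, 14.5), (-17, -4.7)]
top rail32 [(-315, 13.9), (-212, -16.0), (-203, -5.1), (-193, 3.9), (-150, -2.7), (-144, 17.7), (-15, -15.1)]
scene bed z12 [(-329, -9.8), (-315, -5.8), (-300, 8.5), (-280, 12.0), (-216, -10.3), (-208, -8.3), (-187, 7.0), (-177, 10.7)]
scene z52 [(-338, -5.0), (-331, -6.1), (-317, 8.6), (-298, 13.1), (-235, -9.0), (-229, -10.3), (-209, 7.3), (-199, 12.2), (-40, -1.6)]
scene z56 [(-338, -2.5), (-332, -5.9), (-319, 8.7), (-300, 13.1), (-237, -9.2), (-231, -10.3), (-211, 7.4), (-201, 12.2), (-43, -1.5)]
scene rail32 [(-332, -9.8), (-325, 5.0), (-318, 19.5), (-212, -19.2), (-194, 8.3), (-130, 10.4), (-17, -8.1)]
```

```bash
cat >> h.py <<'E'
a=np.radians(9.15); X=np.array([np.cos(a),np.sin(a),0]);Y=np.array([-np.sin(a),np.cos(a),0]);Z=np.array([0,0,1.])
X0=546.6; Y0=-166.
def G(x,y,z): return (X0+x)*X+(Y0+y)*Y+z*Z   # gauge frame -> world
def g(P): return np.array([P@X-X0,P@Y-Y0,P[2]])
s40,c40=np.sin(np.radians(40)),np.cos(np.radians(40))
N=-s40*X+c40*Z; U=c40*X+s40*Z
def bar(th): f=th-0.65; return np.cos(f)*U+np.sin(f)*Y
from scipy.spatial.transform import Rotation as Ro
def Rt(x,z): x=x-z*(x@z); x/=np.linalg.norm(x); return np.c_[x,np.cross(z,x),z]
def rows(r,R,p):
    s=r.sense(); R0=Ro.from_euler('xyz',s["tcp_rot"],degrees=True).as_matrix()
    d=R0.T@(p-s["tool_pos"])/250; v=Ro.from_matrix(R0.T@R).as_rotvec()/np.pi
    print("rows",np.round(np.r_[d,v],4).tolist(),"dist",round(np.linalg.norm(d)*250),"ang",round(np.linalg.norm(v)*180,1),"t",s["time"])
E
python3 - <<'E'
from h import *
res={}
for n,(u0,v0,u1,v1) in dict(top=(325,215,355,255),scene=(212,228,236,262)).items():
    s=load(n+"0"); im=s["pixels"].max(2)
    m=np.zeros(im.shape,np.uint8); m[v0:v1,u0:u1]=im[v0:v1,u0:u1]<60
    c=max(cv2.findContours(m,cv2.RETR_EXTERNAL,cv2.CHAIN_APPROX_NONE)[0],key=cv2.contourArea)
    M=cv2.moments(c); u=(M['m10']/M['m00'],M['m01']/M['m00']); res[n]=u; print(n,u,cv2.contourArea(c),cv2.minAreaRect(c))
P,e=tri(load("top0"),res["top"],load("scene0"),res["scene"]); print(P,"gap",e,"gauge",g(P))
for n in("top","scene"):
    im=cv2.imread(f"pics/{n}0.png"); s=load(n+"0")
    K=G(g(P)[0],g(P)[1],76)
    for p in (K,K+32*bar(0),K-32*bar(0),K-34*N,G(30,-130,12),G(30,-44,36)):
        q=px(s,p)[0]; cv2.circle(im,tuple(int(round(x*8)) for x in q),8,(0,0,255),-1,shift=3)
    y0,x0=(160,255) if n=="top" else (215,180)
    cv2.imwrite(f"pics/chk_{n}.png",cv2.resize(im[y0:y0+115,x0:x0+145],None,fx=5,fy=5,interpolation=cv2.INTER_CUBIC))
E
```

```text
top (339.16666666666663, 235.4368131868132) 182.0 ((339.0, 235.5), (11.364044189453125, 24.185016632080078), 29.05460548400879)
scene (223.28947368421052, 244.10526315789474) 76.0 ((223.2058868408203, 244.17648315429688), (14.57737922668457, 7.374438762664795), 59.036251068115234)
[ 483.39003379 -101.00673983   74.53031447] gap 0.07699863178050029 gauge [-85.42296557 -10.59000303  74.53031447]
```

View pics/chk_top.png

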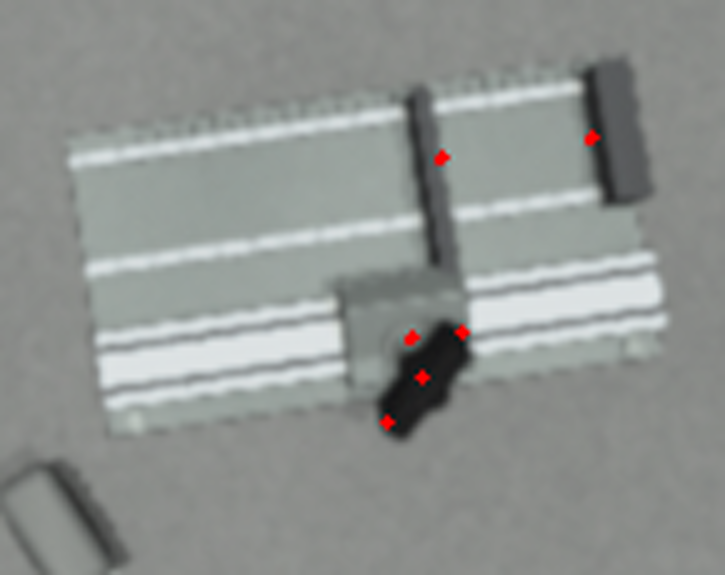

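View pics/chk_scene.png

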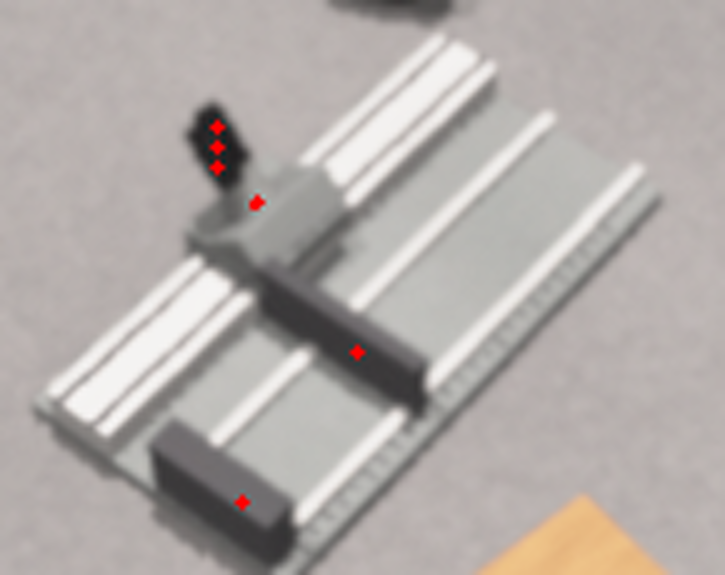

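The reprojected points sit on the knob centre and ends, the stop face and the end stop. The knob is at gauge (-85,-11,76) as described, and the stop is at about 26 mm. Next I move towards the knob by way of a waypoint.

```bash
python3 - <<'E'
from h import *
from bench import r
R=Ro.from_euler('xyz',[180,0,75],degrees=True).as_matrix()
rows(r,R,np.array([430,280,240.]))
K=G(-85,-11,76); print("K",K,"pre",K+80*N, Ro.from_matrix(Rt(bar(0),-N)).as_euler('xyz',degrees=True))
E
```

```text
rows [-1.1316, -0.6855, -0.0376, -0.0005, 0.0003, 0.4529] dist 331 ang 81.5 t 0.1
K [ 483.87281488 -101.3442599    76.        ] pre [ 433.10414272 -109.52153072  137.28355545] [-153.07800729  -30.77798611  -35.6307643 ]
```

```bash
python3 -m jog '[[-0.57,-0.34,-0.03,0,0,0.24],[-0.57,-0.34,-0.03,0,0,0.24],[-0.57,-0.34,-0.03,0,0,0.24],[-0.57,-0.34,-0.03,0,0,0.24],[-0.57,-0.34,-0.03,0,0,0.24],[-0.57,-0.34,-0.03,0,0,0.24]]' 0.55 40
python3 - <<'E'
from h import *
from bench import r
print(r.sense()["joint_pos"],r.sense()["finger_gap"])
R=Ro.from_euler('xyz',[180,0,75],degrees=True).as_matrix()
rows(r,R,np.array([430,280,240.]))
E
```

```text
time: 0.7
tool_pos: [336.2, 414.8, 238.5]
tcp_rot: [-180.0, 0.0, 113.1]
ft_force: [0.4, -0.2, -0.1]
finger_gap: 47.3
[ 4.54685118e+01 -2.92363061e+00  9.51860093e+01  3.93183072e-03
  8.77667476e+01  2.23926485e+01] 47.305764267878665
rows [-0.6432, 0.1336, -0.0059, -0.0001, 0.0001, 0.2115] dist 164 ang 38.1 t 0.7
```

```bash
python3 -m jog '[[-0.64,0.13,0,0,0,0.21],[-0.64,0.13,0,0,0,0.21],[-0.64,0.13,0,0,0,0.21],[-0.64,0.13,0,0,0,0.21],[-0.64,0.13,0,0,0,0.21],[-0.64,0.13,0,0,0,0.21]]'
python3 - <<'E'
from h import *
from bench import r
print(r.sense()["joint_pos"])
R=Ro.from_euler('xyz',[180,0,20],degrees=True).as_matrix()
rows(r,R,np.array([440,80,230.]))
E
```

```text
time: 1.3
tool_pos: [429.0, 281.4, 238.4]
tcp_rot: [-180.0, 0.0, 75.7]
ft_force: [0.9, -0.6, 0.4]
finger_gap: 47.5
[ 2.75217967e+01 -6.22228320e+00  9.83196374e+01  1.03927323e-02
  8.79443158e+01  4.18482684e+01]
rows [-0.7695, 0.2418, 0.0338, -0.0001, 0.0002, 0.3093] dist 202 ang 55.7 t 1.3
```

```bash
python3 -m jog '[[-0.77,0.24,0.03,0,0,0.31],[-0.77,0.24,0.03,0,0,0.31],[-0.77,0.24,0.03,0,0,0.31],[-0.77,0.24,0.03,0,0,0.31],[-0.77,0.24,0.03,0,0,0.31],[-0.77,0.24,0.03,0,0,0.31],[-0.77,0.24,0.03,0,0,0.31],[-0.77,0.24,0.03,0,0,0.31]]'
python3 - <<'E'
from h import *
from bench import r
print(r.sense()["joint_pos"])
K=G(-85,-11,76)
rows(r,Rt(bar(0),-N),K+80*N)
E
```

```text
time: 2.1
tool_pos: [438.8, 80.7, 231.1]
tcp_rot: [-180.0, 0.0, 20.0]
ft_force: [0.0, -0.1, 0.3]
finger_gap: 46.7
[ 3.82999616e+00 -1.70751283e+01  1.08463026e+02  7.27238645e-03
  8.86288004e+01  7.38500049e+01]
rows [-0.2815, 0.7075, 0.3754, 0.0522, 0.2227, 0.2559] dist 212 ang 61.8 t 2.1
```

```bash
python3 -m jog '[[-0.28,0.71,0.375,0.052,0.223,0.256],[-0.28,0.71,0.375,0.052,0.223,0.256],[-0.28,0.71,0.375,0.052,0.223,0.256],[-0.28,0.71,0.375,0.052,0.223,0.256],[-0.28,0.71,0.375,0.052,0.223,0.256],[-0.28,0.71,0.375,0.052,0.223,0.256],[-0.28,0.71,0.375,0.052,0.223,0.256],[-0.28,0.71,0.375,0.052,0.223,0.256],[-0.28,0.71,0.375,0.052,0.223,0.256]]'
python3 - <<'E'
from h import *
from bench import r
print(r.sense()["joint_pos"])
K=G(-85,-11,76)
rows(r,Rt(bar(0),-N),K+80*N)
rows(r,Rt(bar(0),-N),K-17*N)
grab(r,"top","1");grab(r,"scene","1")
import subprocess
ims=[cv2.resize(cv2.imread(f"pics/{n}1.png"),(400,300)) for n in("top","scene")]
E
```

```text
time: 3.0
tool_pos: [455.4, -126.8, 148.2]
tcp_rot: [-153.5, -29.4, -34.8]
ft_force: [-0.3, -0.0, -0.9]
finger_gap: 47.2
[-46.49329845 -43.41552633 143.06872692  36.44444974  62.24454908
  59.05860911]
rows [-0.1196, -0.013, -0.0128, 0.0001, 0.0087, -0.0] dist 30 ang 1.6 t 3.0
rows [-0.109, -0.0132, 0.375, 0.0001, 0.0087, -0.0] dist 98 ang 1.6 t 3.0
```

View pics/scene1.png

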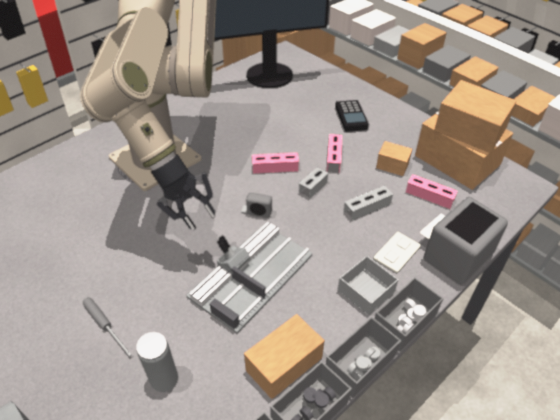

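View pics/top1.png

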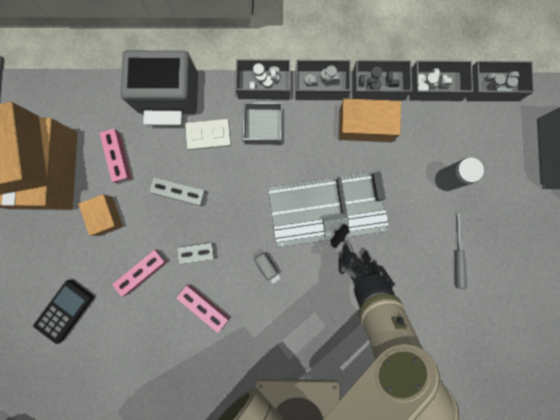

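The scene view shows the gripper behind the knob (at about (200,195), knob at (223,244)) and touching nothing. Joint 3 is at its fold limit, so this standoff is out of reach. I'll use a standoff closer to the knob.

```bash
python3 - <<'E'
from h import *
from bench import r
K=G(-85,-11,76)
rows(r,Rt(bar(0),-N),K+40*N)
E
```

```text
rows [-0.1096, -0.0112, 0.1454, -0.0001, 0.0097, 0.0001] dist 46 ang 1.7 t 3.1
```

```bash
python3 -m jog '[[-0.11,-0.011,0.145,0,0.01,0],[-0.11,-0.011,0.145,0,0.01,0],[-0.11,-0.011,0.145,0,0.01,0],[-0.11,-0.011,0.145,0,0.01,0]]'
python3 - <<'E'
from h import *
from bench import r
print(r.sense()["joint_pos"])
K=G(-85,-11,76)
rows(r,Rt(bar(0),-N),K+40*N)
rows(r,Rt(bar(0),-N),K-17*N)
E
```

```text
time: 3.5
tool_pos: [478.6, -118.3, 114.2]
tcp_rot: [-153.2, -29.8, -35.2]
ft_force: [-0.2, 1.6, 0.3]
finger_gap: 46.8
[-42.3067334  -36.26009882 143.0544432   38.55287803  53.7762888
  57.59744422]
rows [-0.0979, -0.0058, -0.0206, -0.0007, 0.0061, -0.0005] dist 25 ang 1.1 t 3.5
rows [-0.0935, -0.0053, 0.2074, -0.0007, 0.0061, -0.0005] dist 57 ang 1.1 t 3.5
```

```bash
cat > kin.py <<'E'
import numpy as np
from scipy.optimize import least_squares
from h import *
D=[([61.627431,7.51695468,85.3305161],[238.77,549.84,230.213],[180,0,156.52]),
([45.4685,-2.9236,95.186],[336.2,414.8,238.5],[180,0,113.1]),
([27.522,-6.2223,98.3196],[429,281.4,238.4],[180,0,75.7]),
([3.83,-17.075,108.463],[438.8,80.7,231.1],[180,0,20]),
([-46.4933,-43.4155,143.0687],[455.4,-126.8,148.2],[-153.5,-29.4,-34.8]),
([-42.3067,-36.26,143.054],[478.6,-118.3,114.2],[-153.2,-29.8,-35.2])]
def wc(q,p):
    a1,d1,L2,A,B=p[:5]; j1,j2,j3=np.radians(q); s=j2+j3
    rr=a1+L2*np.sin(j2)+A*np.sin(s)+B*np.cos(s); z=d1+L2*np.cos(j2)+A*np.cos(s)-B*np.sin(s)
    return np.array([rr*np.cos(j1),rr*np.sin(j1),z])
def res(p):
    o=[]
    for q,t,e in D:
        tz=Ro.from_euler('xyz',e,degrees=True).as_matrix()[:,2]
        o+=list(wc(q,p)+p[5]*tz-np.array(t))
    return o
f=least_squares(res,[0,300,360,400,0,466])
P=f.x
if __name__=="__main__":
    print(np.round(P,1),np.round(f.fun,1))
    a1,d1,L2,A,B,Dd=P
    def j3need(w):
        rr=np.hypot(w[0],w[1])-a1; zz=w[2]-d1; d2=rr**2+zz**2; L=np.hypot(A,B); ph=np.degrees(np.arctan2(B,A))
        c=(d2-L2**2-L**2)/(2*L2*L); return np.degrees(np.arccos(c))-ph, np.sqrt(d2)
    K=G(-85,-11,76)
    for tilt in(40,35,30,25,20,15):
        t=np.radians(tilt)
        for h in(-17,0,40,80):
            n=-np.sin(t)*X+np.cos(t)*Z
            print(tilt,h,np.round(j3need(K+(h+Dd)*n),1))
    for dy in (30,60,90):
        print("slid",dy,j3need(K+dy*Y+(Dd-17)*N),j3need(K+dy*Y+(Dd+40)*N))
E
python3 kin.py
```

```text
[-86.1 487.5 394.1 644.4 154.8 462.9] [ 47.  -20.7  -1.5  36.6 -35.9  -0.4  22.8 -46.   -0.3  -1.2 -51.4  -0.1
   3.2  -2.7   4.   -3.4   0.2  -1.8]
40 -17 [142.5 342.2]
40 0 [144.4 332.4]
40 40 [148.7 311.9]
40 80 [152.5 296. ]
35 -17 [139.3 360.6]
35 0 [140.8 351.8]
35 40 [144.1 333.7]
35 80 [146.9 320. ]
30 -17 [135.3 384.1]
30 0 [136.6 376.6]
30 40 [139.1 361.7]
30 80 [141.  350.8]
25 -17 [131.  411.7]
25 0 [131.9 405.7]
25 40 [133.7 394.2]
25 80 [134.9 386.5]
20 -17 [126.3 442.4]
20 0 [126.9 437.9]
20 40 [128.2 429.9]
20 80 [128.8 425.5]
15 -17 [121.4 475.3]
15 0 [121.8 472.4]
15 40 [122.5 467.8]
15 80 [122.7 466.6]
slid 30 (np.float64(146.41441759741355), np.float64(322.3402107374992)) (np.float64(154.4628287180808), np.float64(289.1835243760492))
slid 60 (np.float64(150.30068935406902), np.float64(304.75701945822067)) (np.float64(nan), np.float64(268.6014840750403))
slid 90 (np.float64(154.18520906617346), np.float64(290.1045884238969)) (np.float64(nan), np.float64(250.93586320589094))kin.py:27: RuntimeWarning: invalid value encountered in arccos
  c=(d2-L2**2-L**2)/(2*L2*L); return np.degrees(np.arccos(c))-ph, np.sqrt(d2)
```

```bash
cat > kin.py <<'E'
import numpy as np
from scipy.optimize import least_squares
from h import *
# j1..j5, tcp, rot
D=[([61.627431,7.51695468,85.3305161,0,87.26],[238.77,549.84,230.213],[180,0,156.52]),
([45.4685,-2.9236,95.186,0,87.77],[336.2,414.8,238.5],[180,0,113.1]),
([27.522,-6.2223,98.3196,0,87.94],[429,281.4,238.4],[180,0,75.7]),
([3.83,-17.075,108.463,0,88.63],[438.8,80.7,231.1],[180,0,20]),
([-46.4933,-43.4155,143.0687,36.444,62.24],[455.4,-126.8,148.2],[-153.5,-29.4,-34.8]),
([-42.3067,-36.26,143.054,38.55,53.776],[478.6,-118.3,114.2],[-153.2,-29.8,-35.2])]
def fr(q):
    j1,j2,j3,j4,j5=np.radians(q); e=np.array([np.cos(j1),np.sin(j1),0]); l=np.array([-np.sin(j1),np.cos(j1),0]); s=j2+j3
    u2=np.sin(j2)*e+np.cos(j2)*Z; f=np.sin(s)*e+np.cos(s)*Z; gg=np.cos(s)*e-np.sin(s)*Z
    return e,l,u2,f,gg,j4,j5
def tz(q,sg):
    e,l,u2,f,gg,j4,j5=fr(q); g4=np.cos(j4)*gg+sg*np.sin(j4)*l
    return np.cos(j5)*f+np.sin(j5)*g4
for q,t,e in D[-2:]:
    print(Ro.from_euler('xyz',e,degrees=True).as_matrix()[:,2],tz(q,1),tz(q,-1))
E
python3 kin.py
```

```text
[ 0.61540387  0.11566531 -0.77967918] [ 0.61520003  0.11542941 -0.77987498] [-0.14732603 -0.60835028 -0.77987498]
[ 0.62237925  0.11273157 -0.77455514] [ 0.6219778   0.11370213 -0.77473573] [-0.05481155 -0.62990495 -0.77473573]
```

```bash
cat >> kin.py <<'E'
def fk(q,p):
    d1,L2,A,c0,c4,Dt,B,a5=p; e,l,u2,f,gg,j4,j5=fr(q)
    g4=np.cos(j4)*gg+np.sin(j4)*l; l4=-np.sin(j4)*gg+np.cos(j4)*l
    t=np.cos(j5)*f+np.sin(j5)*g4; n5=-np.sin(j5)*f+np.cos(j5)*g4
    return d1*Z+L2*u2+A*f+B*gg+c0*l+c4*l4+Dt*t+a5*n5
def fit(mask):
    mask=np.array(mask,float)
    ff=lambda p: np.concatenate([fk(q,p*mask)-np.array(t) for q,t,e in D]+[1e-3*p])
    s=least_squares(ff,[300,400,400,25,25,250,0,0]); return s.x*mask,s.fun[:18]
if __name__=="__main__":
    for m in([1,1,1,1,0,1,0,0],[1,1,1,0,1,1,0,0],[1,1,1,1,1,1,0,0],[1,1,1,0,1,1,1,1],[1]*8):
        p,f=fit(m); print(m,np.round(p,1),"rms",round(np.sqrt((f**2).mean()),2))
E
python3 kin.py
```

```text
[ 0.61540387  0.11566531 -0.77967918] [ 0.61520003  0.11542941 -0.77987498] [-0.14732603 -0.60835028 -0.77987498]
[ 0.62237925  0.11273157 -0.77455514] [ 0.6219778   0.11370213 -0.77473573] [-0.05481155 -0.62990495 -0.77473573]
[1, 1, 1, 1, 0, 1, 0, 0] [243.8 380.7 550.4  51.7   0.  362.2   0.    0. ] rms 2.47
[1, 1, 1, 0, 1, 1, 0, 0] [217.7 414.7 556.4   0.   49.4 377.4   0.    0. ] rms 7.33
[1, 1, 1, 1, 1, 1, 0, 0] [241.  383.6 550.9  47.1   4.8 362.9   0.    0. ] rms 2.37
[1, 1, 1, 0, 1, 1, 1, 1] [317.3 371.  616.1   0.   51.1 347.   78.6  61.7] rms 1.34
[1, 1, 1, 1, 1, 1, 1, 1] [3.178e+02 3.692e+02 5.536e+02 5.100e+01 2.000e-01 3.648e+02 6.140e+01
 2.000e-01] rms 0.02
```

The fit reproduces the arm to 0.02 mm, so I can check reach. I keep the pads flat on the bar but lean the tool along the bar, so the wrist stays in range.

```bash
cat >> kin.py <<'E'
PP=fit([1]*8)[0]
lo=np.array([-169.43,-51.17,1.28,-76.62,0,-152.29]);hi=np.array([169.43,129.36,143.12,256.62,156.53,152.29])
def full(q):
    e,l,u2,f,gg,j4,j5=fr(q[:5]); j6=np.radians(q[5])
    g4=np.cos(j4)*gg+np.sin(j4)*l; l4=-np.sin(j4)*gg+np.cos(j4)*l
    t=np.cos(j5)*f+np.sin(j5)*g4; n5=-np.sin(j5)*f+np.cos(j5)*g4
    x=np.cos(j6)*l4-np.sin(j6)*n5
    return fk(q[:5],PP),np.c_[x,np.cross(t,x),t]
def ik(R,p,q0):
    def f(q):
        P,Rr=full(q); return np.r_[P-p,200*Ro.from_matrix(Rr.T@R).as_rotvec()]
    s=least_squares(f,np.clip(q0,lo+.1,hi-.1),bounds=(lo,hi)); return s.x,np.abs(s.fun).max()
def lean(th,b): # tool leaning b deg along the bar's upper end
    b=np.radians(b); back=np.cos(b)*N+np.sin(b)*bar(th); return Rt(bar(th),-back),back
if __name__=="__main__":
    K=G(-85,-11,76)
    from bench import r
    s=r.sense(); P,Rr=full(s["joint_pos"]); print("check",P-s["tool_pos"],Ro.from_matrix(Rr).as_euler('xyz',degrees=True),s["tcp_rot"])
    for b in(15,25,32):
      for dy,th in((0,0),(0,.65),(0,1.25),(45,1.25),(90,1.25)):
        R,bk=lean(th,b)
        for h in(-18,70):
            q,e=ik(R,K+dy*Y+h*bk,[-15,-10,110,10,60,80]); print(b,dy,th,h,np.round(q),round(e,2))
E
python3 kin.py | tail -32
```

```text
2.000e-01] rms 0.02
check [ 0.04111188  0.03933323 -0.01813468] [-153.18545951  -29.76651389  -35.15233638] [-153.18545951  -29.76651389  -35.15233638]
15 0 0 -18 [-36. -15. 131.  32.  55.  62.] 0.0
15 0 0 70 [-42. -27. 131.  30.  68.  63.] 0.0
15 0 0.65 -18 [-28. -20. 133.  20.  48.  41.] 0.0
15 0 0.65 70 [-32. -35. 134.  18.  63.  43.] 0.0
15 0 1.25 -18 [-22. -26. 139.  10.  40.  21.] 0.0
15 0 1.25 70 [-25. -45. 141.   9.  56.  22.] 0.0
15 45 1.25 -18 [-15. -30. 141.   5.  40.  31.] 0.0
15 45 1.25 70 [-16. -49. 143.   4.  58.  32.] 0.8
15 90 1.25 -18 [ -7. -32. 143.  -1.  41.  43.] 0.0
15 90 1.25 70 [ -7. -50. 143.  -1.  59.  43.] 3.14
25 0 0 -18 [-35.  -6. 121.  27.  64.  66.] 0.0
25 0 0 70 [-40. -14. 119.  25.  75.  67.] 0.0
25 0 0.65 -18 [-23. -12. 125.  10.  55.  53.] 0.0
25 0 0.65 70 [-25. -23. 124.   9.  67.  53.] 0.0
25 0 1.25 -18 [-14. -20. 133.  -8.  45.  42.] 0.0
25 0 1.25 70 [-12. -34. 133.  -7.  59.  41.] 0.0
25 45 1.25 -18 [ -7. -22. 134. -11.  46.  50.] 0.0
25 45 1.25 70 [ -5. -36. 134. -10.  60.  50.] 0.0
25 90 1.25 -18 [  0. -23. 135. -14.  48.  59.] 0.0
25 90 1.25 70 [  3. -36. 134. -13.  62.  59.] 0.0
32 0 0 -18 [-34.   1. 115.  24.  70.  68.] 0.0
32 0 0 70 [-38.  -6. 111.  23.  80.  68.] 0.0
32 0 0.65 -18 [-21.  -7. 119.   5.  61.  58.] 0.0
32 0 0.65 70 [-21. -15. 116.   4.  72.  58.] 0.0
32 0 1.25 -18 [ -9. -14. 128. -17.  50.  53.] 0.0
32 0 1.25 70 [ -6. -26. 127. -15.  63.  52.] 0.0
32 45 1.25 -18 [ -3. -15. 129. -18.  52.  60.] 0.0
32 45 1.25 70 [  1. -26. 128. -17.  65.  59.] 0.0
32 90 1.25 -18 [  4. -15. 129. -20.  54.  67.] 0.0
32 90 1.25 70 [  8. -26. 127. -19.  67.  66.] 0.0
```

```bash
python3 - <<'E' | tail -3
from kin import *
from bench import r
K=G(-85,-11,76); R,bk=lean(0,25)
rows(r,R,K+70*bk); rows(r,R,K-18*bk)
E
```

```text
[ 0.62237925  0.11273157 -0.77455514] [ 0.6219778   0.11370213 -0.77473573] [-0.05481155 -0.62990495 -0.77473573]
rows [0.0187, -0.0062, -0.1166, -0.0008, -0.1328, -0.0003] dist 30 ang 23.9 t 3.5
rows [-0.124, -0.0053, 0.2052, -0.0008, -0.1328, -0.0003] dist 60 ang 23.9 t 3.5
```

```bash
python3 -m jog '[[0.019,-0.006,-0.117,-0.001,-0.133,0],[0.019,-0.006,-0.117,-0.001,-0.133,0],[0.019,-0.006,-0.117,-0.001,-0.133,0],[0.019,-0.006,-0.117,-0.001,-0.133,0],[0.019,-0.006,-0.117,-0.001,-0.133,0]]'
python3 - <<'E' | tail -2
from kin import *
from bench import r
K=G(-85,-11,76); R,bk=lean(0,25)
rows(r,R,K+70*bk); rows(r,R,K-18*bk)
for n in("top","scene"):
    s=grab(r,n,"2")
a=cv2.imread("pics/top2.png")[170:290,280:420];b=cv2.imread("pics/scene2.png")[150:290,150:310]
cv2.imwrite("pics/c2.png",np.hstack([cv2.resize(a,(400,343),interpolation=2),cv2.resize(b,(392,343),interpolation=2)]))
E
```

```text
time: 4.0
tool_pos: [464.5, -123.6, 139.9]
tcp_rot: [-156.8, -8.1, -24.7]
ft_force: [-0.0, -0.1, 0.7]
finger_gap: 46.9
rows [-0.0026, -0.0029, 0.0016, 0.0, -0.0007, -0.0009] dist 1 ang 0.2 t 4.0
rows [-0.0034, -0.0029, 0.3536, 0.0, -0.0007, -0.0009] dist 88 ang 0.2 t 4.0
```

View pics/c2.png

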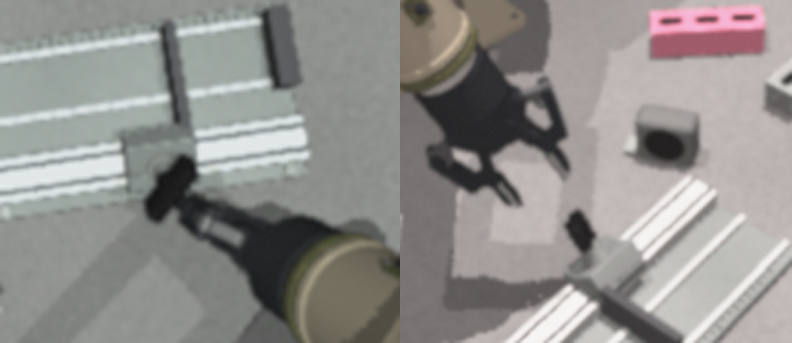

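The fingers are lined up to straddle the bar (bar at crop (170,188) on the left and (580,230) on the right). I move in.

```bash
python3 -m jog '[[-0.003,-0.003,0.12,0,0,0],[-0.003,-0.003,0.24,0,0,0],[-0.003,-0.003,0.30,0,0,0],[-0.003,-0.003,0.35,0,0,0],[-0.003,-0.003,0.35,0,0,0]]'
python3 -m jog '[[0,0,0,0,0,0],[0,0,0,0,0,0],[0,0,0,0,0,0],[0,0,0,0,0,0],[0,0,0,0,0,0],[0,0,0,0,0,0]]' 0.0 40
python3 - <<'E' | tail -1
from kin import *
from bench import r
K=G(-85,-11,76); R,bk=lean(0,25)
rows(r,R,K-18*bk)
for n in("top","scene"):
    s=grab(r,n,"3")
a=cv2.imread("pics/top3.png")[170:290,280:420];b=cv2.imread("pics/scene3.png")[150:290,150:310]
cv2.imwrite("pics/c3.png",np.hstack([cv2.resize(a,(400,343),interpolation=2),cv2.resize(b,(392,343),interpolation=2)]))
E
```

```text
time: 4.6
tool_pos: [487.5, -95.0, 59.4]
tcp_rot: [-156.8, -8.0, -24.7]
ft_force: [-0.3, 0.7, -0.5]
finger_gap: 47.0
time: 5.2
tool_pos: [490.0, -95.7, 62.7]
tcp_rot: [-156.7, -8.2, -24.7]
ft_force: [-1.2, 6.5, 10.5]
finger_gap: 17.3
rows [-0.0055, 0.0067, 0.0098, -0.0007, -0.0012, -0.0007] dist 3 ang 0.3 t 5.2
```

View pics/c3.png

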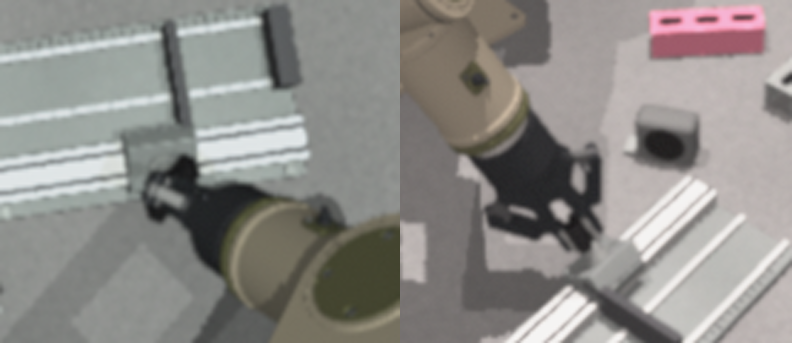

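The knob is gripped with a gap of about 17 mm. There is a light 10 N upward contact at the tips, so I relax the pose and turn about the knob's real axis in two halves.

```bash
cat > turn.py <<'E'
from kin import *
def turnrows(R0,p0,K,ths,b=25,dy=lambda t:0,depth=18):
    for th in ths:
        R,bk=lean(th,b); p=K+dy(th)*Y-depth*bk
        d=R0.T@(p-p0)/250; v=Ro.from_matrix(R0.T@R).as_rotvec()/np.pi
        print("th",round(th,2),np.round(np.r_[d,v],3).tolist())
E
python3 - <<'E' | tail -9
from turn import *
from bench import r
K=G(-85,-11,76); R,bk=lean(0,25); s=r.sense()
d=s["tool_pos"]-(K-18*bk); print("d",d, s["ft_force"])
turnrows(R,K-18*bk,K+d+1*bk,[0,.12,.24,.36,.48,.6])
E
```

```text
[ 0.61540387  0.11566531 -0.77967918] [ 0.61520003  0.11542941 -0.77987498] [-0.14732603 -0.60835028 -0.77987498]
[ 0.62237925  0.11273157 -0.77455514] [ 0.6219778   0.11370213 -0.77473573] [-0.05481155 -0.62990495 -0.77473573]
d [1.09261226 0.1168231  3.08594456] [-2.07575963  7.63299502 10.92158709]
th 0 [0.005, -0.007, -0.014, 0.0, 0.0, 0.0]
th 0.12 [0.006, -0.003, -0.014, -0.016, -0.0, -0.035]
th 0.24 [0.006, 0.001, -0.014, -0.032, -0.0, -0.069]
th 0.36 [0.007, 0.004, -0.015, -0.048, -0.0, -0.104]
th 0.48 [0.009, 0.007, -0.015, -0.065, 0.0, -0.138]
th 0.6 [0.01, 0.011, -0.016, -0.081, 0.0, -0.173]
```

```bash
python3 -m jog '[[0.005,-0.007,-0.014,0,0,0],[0.005,-0.007,-0.014,0,0,0],[0.006,-0.003,-0.014,-0.016,0,-0.035],[0.006,0.001,-0.014,-0.032,0,-0.069],[0.007,0.004,-0.015,-0.048,0,-0.104],[0.009,0.007,-0.015,-0.065,0,-0.138],[0.010,0.011,-0.016,-0.081,0,-0.173],[0.010,0.011,-0.016,-0.081,0,-0.173]]'
python3 - <<'E' | tail -9
from turn import *
from bench import r
s=r.sense();print(s["ft_force"],s["wrist_torque"],s["joint_pos"])
K=G(-85,-11,76); R,bk=lean(0,25)
R6,bk6=lean(.6,25)
p=K-18*bk+R@(250*np.array([.01,.011,-.016])); print("cmd-meas",p-s["tool_pos"])
R0=Ro.from_euler('xyz',s["tcp_rot"],degrees=True).as_matrix()
print("ang err",Ro.from_matrix(R0.T@R6).as_rotvec(degrees=True))
turnrows(R6,p,p+18*bk6,[.72,.84,.96,1.08,1.2,1.25])
E
```

```text
time: 6.1
tool_pos: [489.0, -99.6, 62.2]
tcp_rot: [-178.3, -15.0, 6.5]
ft_force: [17.1, 1.1, -24.2]
finger_gap: 17.1
  54.02090552]
cmd-meas [ 0.15696689 -0.89656015  0.31662817]
ang err [ 0.15236866 -0.06357302  0.02872547]
th 0.72 [0.0, 0.004, -0.0, -0.016, 0.0, -0.035]
th 0.84 [0.001, 0.007, -0.0, -0.032, 0.0, -0.069]
th 0.96 [0.002, 0.011, -0.001, -0.048, 0.0, -0.104]
th 1.08 [0.003, 0.014, -0.001, -0.065, 0.0, -0.138]
th 1.2 [0.005, 0.017, -0.002, -0.081, 0.0, -0.173]
th 1.25 [0.006, 0.018, -0.003, -0.087, -0.0, -0.188]
```

```bash
python3 -m jog '[[0,0,0.006,0,0,0],[0,0.004,0.006,-0.016,0,-0.035],[0.001,0.007,0.006,-0.032,0,-0.069],[0.002,0.011,0.006,-0.048,0,-0.104],[0.003,0.014,0.005,-0.065,0,-0.138],[0.005,0.017,0.005,-0.081,0,-0.173],[0.006,0.018,0.005,-0.087,0,-0.188],[0.006,0.018,0.005,-0.087,0,-0.188]]'
python3 - <<'E' | tail -5
from turn import *
from bench import r
s=r.sense();print(s["ft_force"],s["wrist_torque"],s["time"])
R6,bk6=lean(1.25,25)
R0=Ro.from_euler('xyz',s["tcp_rot"],degrees=True).as_matrix()
print("ang err",Ro.from_matrix(R0.T@R6).as_rotvec(degrees=True), "shift dir +Y in tool",R0.T@Y, "N",R0.T@N, "F tool",R0.T@s["ft_force"])
for n in("top","scene"):
    s=grab(r,n,"4")
a=cv2.imread("pics/top4.png")[170:290,280:420];b=cv2.imread("pics/scene4.png")[150:290,150:310]
cv2.imwrite("pics/c4.png",np.hstack([cv2.resize(a,(400,343),interpolation=2),cv2.resize(b,(392,343),interpolation=2)]))
E
```

```text
time: 6.9
tool_pos: [491.2, -104.8, 62.7]
tcp_rot: [158.4, -9.0, 40.2]
ft_force: [-0.6, -1.2, -1.3]
finger_gap: 17.4
[ 0.61540387  0.11566531 -0.77967918] [ 0.61520003  0.11542941 -0.77987498] [-0.14732603 -0.60835028 -0.77987498]
[ 0.62237925  0.11273157 -0.77455514] [ 0.6219778   0.11370213 -0.77473573] [-0.05481155 -0.62990495 -0.77473573]
[-0.63446469 -1.22159454 -1.31020241] [ 0.0907398   0.28578965 -0.05325337] 6.9
ang err [ 0.01663573  0.03864936 -0.12194881] shift dir +Y in tool [ 0.50982097 -0.82635339 -0.23921255] N [-0.42322829  0.00116326 -0.90602233] F tool [-1.46351982  0.08439503  1.20932057]
```

View pics/c4.png

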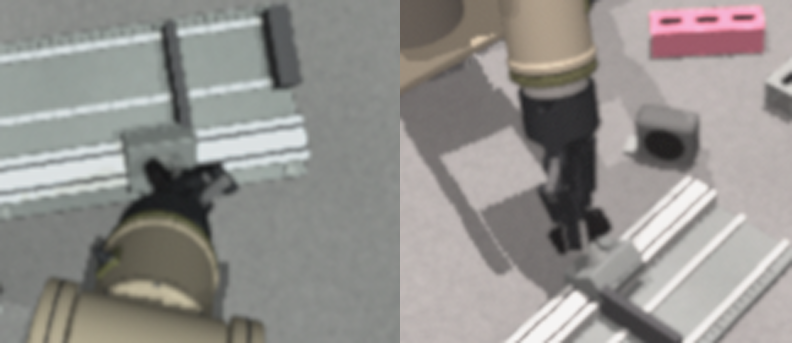

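The bar now points to the upper left (crop (155,170)), so the knob is loose and forces are near zero. I slide it +88 mm along the rail.

```bash
python3 -m jog '[[0.010,-0.016,-0.005,0,0,0],[0.030,-0.049,-0.014,0,0,0],[0.055,-0.089,-0.026,0,0,0],[0.080,-0.130,-0.038,0,0,0],[0.105,-0.170,-0.049,0,0,0],[0.130,-0.211,-0.061,0,0,0],[0.155,-0.251,-0.073,0,0,0],[0.172,-0.279,-0.081,0,0,0],[0.180,-0.291,-0.084,0,0,0],[0.180,-0.291,-0.084,0,0,0]]'
python3 - <<'E' | tail -1
from turn import *
from bench import r
s=r.sense();print(s["ft_force"],s["time"])
for n in("top","scene"):
    s=grab(r,n,"5")
a=cv2.imread("pics/top5.png")[160:280,260:400];b=cv2.imread("pics/scene5.png")[190:330,170:330]
cv2.imwrite("pics/c5.png",np.hstack([cv2.resize(a,(400,343),interpolation=2),cv2.resize(b,(392,343),interpolation=2)]))
E
```

```text
time: 8.0
tool_pos: [477.4, -17.4, 62.6]
tcp_rot: [158.5, -9.0, 40.2]
ft_force: [-6.2, 1.8, 8.5]
finger_gap: 17.1
[-6.17791804  1.84394485  8.45925139] 8.0
```

View pics/c5.png

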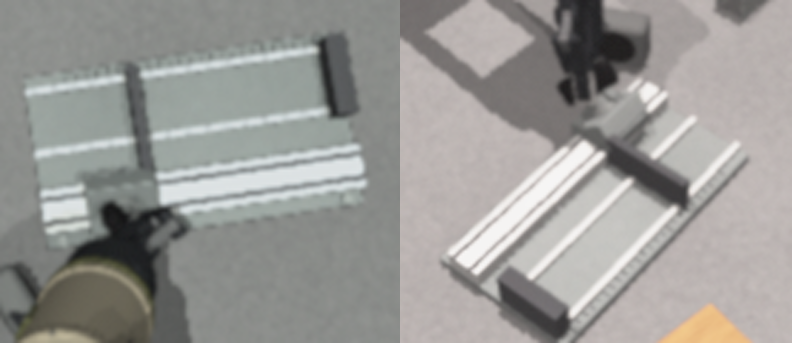

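The stop is open, with the plate at crop (137,115) well left of the end stop. I release the knob and withdraw along the tool axis.

```bash
python3 -m jog '[[0,0,0,0,0,0],[0,0,0,0,0,0],[0,0,0,0,0,0],[0,0,0,0,0,0]]' 0.6 40
python3 -m jog '[[0,0,-0.08,0,0,0],[0,0,-0.2,0,0,0],[0,0,-0.36,0,0,0],[0,0,-0.42,0,0,0]]'
python3 - <<'E' | tail -3
from turn import *
from bench import r
s=r.sense();print(s["ft_force"],s["joint_pos"])
R=Ro.from_euler('xyz',[180,0,76.6],degrees=True).as_matrix()
rows(r,R,np.array([520,180,180.]))
rows(r,R,np.array([597.7,325.9,130.]))
E
```

```text
time: 8.5
tool_pos: [477.2, -18.0, 62.0]
tcp_rot: [158.5, -9.0, 40.2]
ft_force: [-0.6, -0.1, -0.9]
finger_gap: 51.7
time: 8.9
tool_pos: [441.6, 2.1, 162.5]
tcp_rot: [158.3, -9.2, 40.3]
ft_force: [1.0, -0.5, 0.8]
finger_gap: 51.6
  58.35398028]
rows [0.7015, -0.3322, -0.0855, 0.1324, -0.0109, -0.2087] dist 195 ang 44.5 t 8.9
rows [1.2758, -0.6688, 0.0992, 0.1324, -0.0109, -0.2087] dist 361 ang 44.5 t 8.9
```

```bash
python3 -m jog '[[0.70,-0.33,-0.085,0.132,-0.011,-0.209],[0.70,-0.33,-0.085,0.132,-0.011,-0.209],[0.70,-0.33,-0.085,0.132,-0.011,-0.209],[0.70,-0.33,-0.085,0.132,-0.011,-0.209],[0.70,-0.33,-0.085,0.132,-0.011,-0.209],[0.70,-0.33,-0.085,0.132,-0.011,-0.209],[0.70,-0.33,-0.085,0.132,-0.011,-0.209]]' 0.85 40
python3 - <<'E' | tail -3
from turn import *
from bench import r
s=r.sense();print(s["joint_pos"])
R=Ro.from_euler('xyz',[180,0,76.6],degrees=True).as_matrix()
rows(r,R,np.array([597.7,325.9,120.]))
grab(r,"scene","6");grab(r,"top","6")
E
```

```text
time: 9.6
tool_pos: [519.5, 178.2, 174.8]
tcp_rot: [-179.8, 0.2, 76.4]
ft_force: [-0.7, -0.0, -0.0]
finger_gap: 72.9
[ 1.36368208e+01  1.82620152e+00  9.71785113e+01 -7.70789575e-02
  8.12839178e+01  2.71991716e+01]
rows [0.6483, 0.1666, 0.2161, -0.0012, 0.0011, -0.0008] dist 176 ang 0.3 t 9.6
```

View pics/scene6.png

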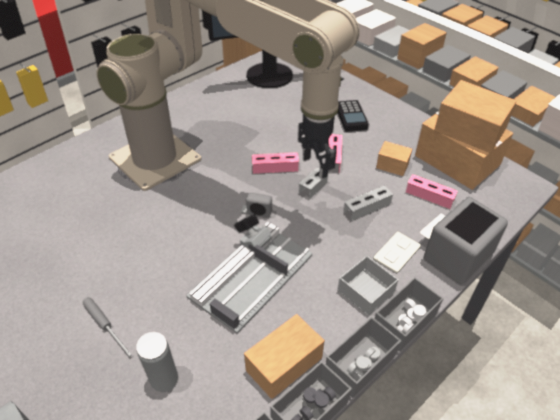

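The arm is clear and the long grey piece is at (368,202). I move above it and cross-check its centre in the scene view.

```bash
python3 -m jog '[[0.16,0.04,0,0,0,0],[0.33,0.083,0.05,0,0,0],[0.5,0.125,0.1,0,0,0],[0.65,0.167,0.216,-0.001,0.001,-0.001],[0.65,0.167,0.216,-0.001,0.001,-0.001],[0.65,0.167,0.216,-0.001,0.001,-0.001]]'
python3 - <<'E' | tail -4
from turn import *
from bench import r
s=load("scene0"); 
im=s["pixels"]; gr=cv2.cvtColor(im,cv2.COLOR_RGB2GRAY)
m=np.zeros(gr.shape,np.uint8); m[180:222,338:398]=(gr[180:222,338:398]>198)
m=cv2.morphologyEx(m,cv2.MORPH_CLOSE,np.ones((5,5)))
c=max(cv2.findContours(m,cv2.RETR_EXTERNAL,cv2.CHAIN_APPROX_NONE)[0],key=cv2.contourArea)
print(cv2.minAreaRect(onz(s,c.reshape(-1,2),41)[:,:2].astype(np.float32)))
R=Ro.from_euler('xyz',[180,0,76.6],degrees=True).as_matrix()
rows(r,R,np.array([597.7,325.9,11.]))
s=r.sense(); print(s["tool_pos"])
for n in("top","scene"): grab(r,n,"7")
a=cv2.imread("pics/top7.png")[130:270,110:250];b=cv2.imread("pics/scene7.png")[130:250,300:440]
cv2.imwrite("pics/c7.png",np.hstack([cv2.resize(a,(390,390),interpolation=2),cv2.resize(b,(400,390),interpolation=2)]))
E
```

```text
time: 10.3
tool_pos: [595.7, 326.8, 119.2]
tcp_rot: [-179.9, 0.1, 76.8]
ft_force: [-0.7, -0.0, 0.1]
finger_gap: 72.5
[ 0.62237925  0.11273157 -0.77455514] [ 0.6219778   0.11370213 -0.77473573] [-0.05481155 -0.62990495 -0.77473573]
((599.3555297851562, 322.13128662109375), (134.6343994140625, 37.13720703125), 76.02401733398438)
rows [-0.0008, 0.0096, 0.433, -0.0008, 0.0006, 0.001] dist 108 ang 0.2 t 10.3
[595.70478788 326.77486504 119.24518507]
```

View pics/c7.png

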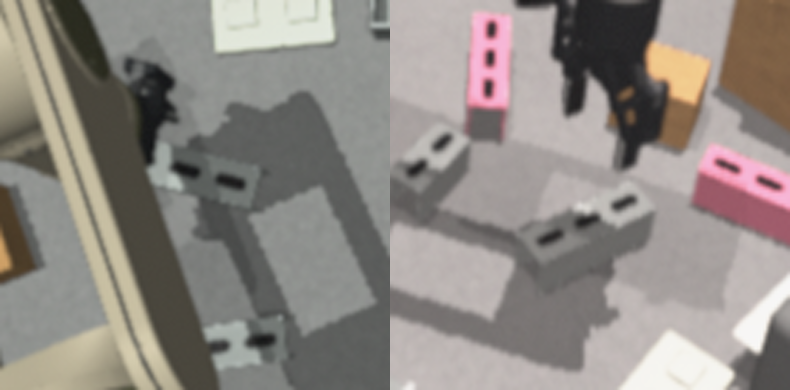

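```bash
python3 -m jog '[[-0.005,0.009,0.12,0,0,0],[-0.005,0.009,0.25,0,0,0],[-0.005,0.009,0.36,0,0,0],[-0.005,0.009,0.41,0,0,0],[-0.005,0.009,0.433,0,0,0],[-0.005,0.009,0.433,0,0,0]]'
python3 -m jog '[[0,0,0,0,0,0],[0,0,0,0,0,0],[0,0,0,0,0,0],[0,0,0,0,0,0],[0,0,0,0,0,0]]' 0.2 45
```

```text
time: 11.0
tool_pos: [599.8, 325.4, 14.3]
tcp_rot: [179.9, -0.1, 76.8]
ft_force: [0.0, 0.5, -0.0]
finger_gap: 72.6
time: 11.5
tool_pos: [600.7, 326.2, 15.1]
tcp_rot: [179.9, -0.2, 76.8]
ft_force: [-1.0, -0.6, 6.9]
finger_gap: 40.7
```

```bash
python3 -m jog '[[0,0,-0.06,0,0,0],[0,0,-0.2,0,0,0],[0,0,-0.36,0,0,0],[0,0,-0.48,0,0,0],[0,0,-0.48,0,0,0]]'
python3 - <<'E' | tail -4
from turn import *
from bench import r
s=r.sense(); print(s["tool_pos"],s["ft_force"],s["wrist_torque"],s["finger_gap"])
for n in("top","scene"): grab(r,n,"8")
b=cv2.imread("pics/scene8.png")[110:260,300:440]
cv2.imwrite("pics/c8.png",cv2.resize(b,None,fx=4,fy=4,interpolation=2))
E
```

```text
time: 12.0
tool_pos: [602.5, 327.1, 140.6]
tcp_rot: [179.5, -0.4, 76.8]
ft_force: [0.9, 1.2, -1.5]
finger_gap: 40.2
[ 0.61540387  0.11566531 -0.77967918] [ 0.61520003  0.11542941 -0.77987498] [-0.14732603 -0.60835028 -0.77987498]
[ 0.62237925  0.11273157 -0.77455514] [ 0.6219778   0.11370213 -0.77473573] [-0.05481155 -0.62990495 -0.77473573]
[602.52595212 327.10008372 140.59792331] [ 0.88544604  1.18801942 -1.52526226] [ 0.01089359  0.03445644 -0.01486226] 40.18246300691811
```

View pics/c8.png

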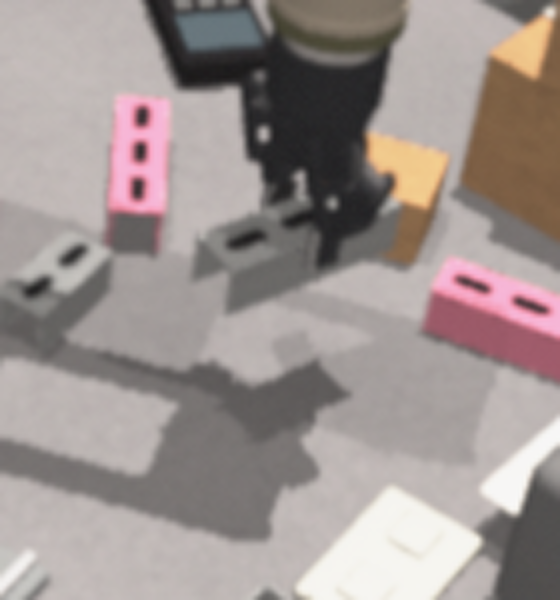

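The long piece is held level and the other pieces have not moved. I move it over the gauge.

```bash
python3 - <<'E' | tail -3
from turn import *
from bench import r
R=Ro.from_euler('xyz',[180,0,99.15],degrees=True).as_matrix()
T=G(30,-50,135); print(T); rows(r,R,T)
E
```

```text
[ 0.62237925  0.11273157 -0.77455514] [ 0.6219778   0.11370213 -0.77473573] [-0.05481155 -0.62990495 -0.77473573]
[ 603.61125508 -121.56073684  135.        ]
rows [-1.7383, 0.4238, -0.0068, 0.0004, -0.0005, -0.1241] dist 447 ang 22.3 t 12.1
```

```bash
python3 -m jog '[[-0.08,0.02,-0.02,0,0,0],[-0.2,0.05,-0.04,0,0,-0.03],[-0.35,0.085,-0.04,0,0,-0.06],[-0.5,0.122,-0.04,0,0,-0.09],[-0.65,0.16,-0.04,0,0,-0.12],[-0.78,0.19,-0.03,0,0,-0.124],[-0.86,0.21,-0.02,0,0,-0.124],[-0.87,0.212,-0.01,0,0,-0.124]]'
python3 - <<'E' | tail -1
from turn import *
from bench import r
R=Ro.from_euler('xyz',[180,0,99.15],degrees=True).as_matrix()
T=G(30,-50,135); rows(r,R,T)
E
```

```text
time: 12.9
tool_pos: [599.6, 97.8, 132.8]
tcp_rot: [-179.8, -0.0, 98.9]
ft_force: [-0.4, 0.3, -2.3]
finger_gap: 40.4
rows [-0.8693, -0.1203, -0.0085, -0.0014, -0.0, -0.0012] dist 219 ang 0.3 t 12.9
```

```bash
python3 -m jog '[[-0.08,-0.011,-0.01,0,0,0],[-0.22,-0.03,-0.01,0,0,0],[-0.38,-0.053,-0.01,0,0,0],[-0.55,-0.076,-0.01,0,0,-0.001],[-0.70,-0.097,-0.01,-0.001,0,-0.001],[-0.82,-0.113,-0.01,-0.001,0,-0.001],[-0.87,-0.12,-0.009,-0.001,0,-0.001],[-0.87,-0.12,-0.009,-0.001,0,-0.001],[-0.87,-0.12,-0.009,-0.001,0,-0.001]]'
python3 - <<'E' | tail -3
from turn import *
from bench import r
R=Ro.from_euler('xyz',[180,0,99.15],degrees=True).as_matrix()
T=G(30,-50,60); rows(r,R,T); print(g(r.sense()["tool_pos"]))
for n in("top","scene"): grab(r,n,"9")
a=cv2.imread("pics/top9.png")[150:270,255:395];b=cv2.imread("pics/scene9.png")[180:340,170:330]
cv2.imwrite("pics/c9.png",np.hstack([cv2.resize(a,(400,343),interpolation=2),cv2.resize(b,(392,343),interpolation=2)]))
E
```

```text
time: 13.8
tool_pos: [605.4, -116.9, 136.1]
tcp_rot: [179.9, -0.1, 99.3]
ft_force: [-0.5, 0.7, -3.0]
finger_gap: 40.3
[ 0.62237925  0.11273157 -0.77455514] [ 0.6219778   0.11370213 -0.77473573] [-0.05481155 -0.62990495 -0.77473573]
rows [-0.0181, -0.0106, 0.3045, 0.0005, -0.0007, 0.0008] dist 76 ang 0.2 t 13.8
[ 32.52494506 -45.65082364 136.14465928]
```

View pics/c9.png

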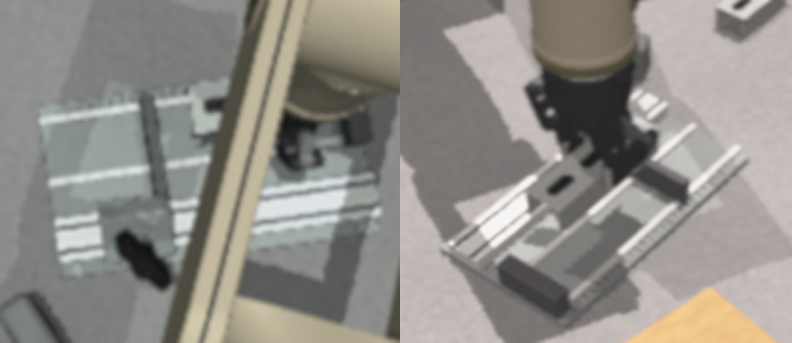

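```bash
python3 -m jog '[[-0.018,-0.011,0.08,0,0,0],[-0.018,-0.011,0.18,0,0,0],[-0.018,-0.011,0.26,0,0,0],[-0.018,-0.011,0.30,0,0,0],[-0.018,-0.011,0.30,0,0,0]]'
python3 - <<'E' | tail -3
from turn import *
from bench import r
R=Ro.from_euler('xyz',[180,0,99.15],degrees=True).as_matrix()
T=G(30,-50,30); rows(r,R,T); print(g(r.sense()["tool_pos"]))
for n in("top","scene"): grab(r,n,"10")
a=cv2.imread("pics/top10.png")[150:230,310:395];b=cv2.imread("pics/scene10.png")[220:330,190:310]
cv2.imwrite("pics/c10.png",np.hstack([cv2.resize(a,(390,370),interpolation=2),cv2.resize(b,(400,370),interpolation=2)]))
E
```

```text
time: 14.4
tool_pos: [603.0, -121.2, 60.3]
tcp_rot: [-180.0, -0.1, 99.4]
ft_force: [0.5, -0.3, -2.7]
finger_gap: 40.5
[ 0.62237925  0.11273157 -0.77455514] [ 0.6219778   0.11370213 -0.77473573] [-0.05481155 -0.62990495 -0.77473573]
rows [-0.0021, 0.0023, 0.1211, -0.0, -0.0008, 0.0013] dist 30 ang 0.3 t 14.4
[ 29.41601096 -49.55334413  60.27819935]
```

View pics/c10.png

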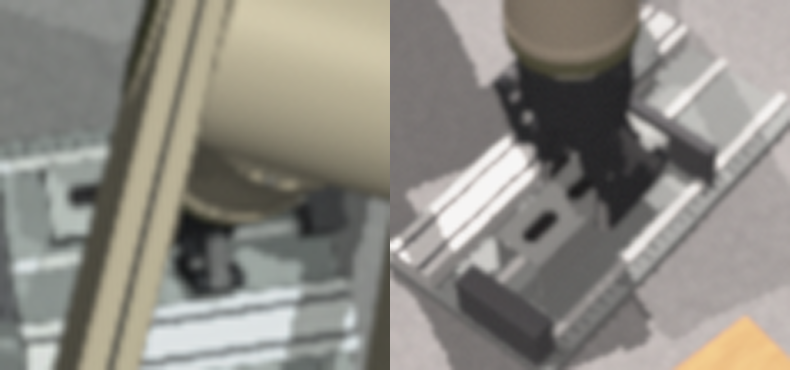

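```bash
python3 - <<'E'
from h import *
s=load("scene10")
for p in onz(s,[(224.5,289.9),(238,300.9)],86): print(g(p))
b=cv2.imread("pics/scene10.png")
for P in (G(30-20.5,-122,86),G(30+20.5,-122,86),G(50.5,-122,45),G(9.5,-122,45),G(30,-130,52)):
    q=px(s,P)[0]; cv2.circle(b,tuple(int(round(x*8)) for x in q),6,(0,0,255),-1,shift=3)
cv2.imwrite("pics/c10b.png",cv2.resize(b[250:330,190:290],None,fx=7,fy=7,interpolation=2))
E
```

```text
[  16.10976262 -117.16665749   86.        ]
[  59.8570238  -120.77658287   86.        ]
```

View pics/c10b.png

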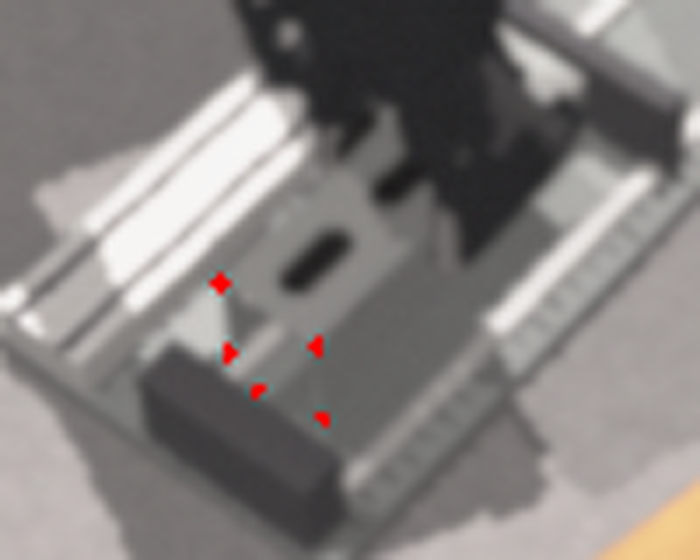

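The piece's near end (crop (230,287) to (310,340)) matches its expected position, about 8 mm clear of the end stop. I lower it.

```bash
python3 -m jog '[[-0.002,0.002,0.05,0,0,0.001],[-0.002,0.002,0.09,0,0,0.001],[-0.002,0.002,0.115,0,0,0.001],[-0.002,0.002,0.125,0,0,0.001],[-0.002,0.002,0.125,0,0,0.001]]'
python3 - <<'E' | tail -1
from turn import *
from bench import r
s=r.sense(); print(g(s["tool_pos"]),s["ft_force"],s["tcp_rot"])
E
```

```text
time: 15.0
tool_pos: [604.4, -122.9, 30.1]
tcp_rot: [179.9, -0.1, 99.1]
ft_force: [0.3, 0.8, -2.7]
finger_gap: 40.2
[ 30.52269814 -51.49116913  30.11523317] [ 0.3227661   0.83917836 -2.69118206] [ 1.79899488e+02 -8.34779021e-02  9.91185188e+01]
```

```bash
python3 -m jog '[[0,0.002,0.006,0,0,0],[0,0.002,0.010,0,0,0],[0,0.002,0.012,0,0,0],[0,0.002,0.012,0,0,0]]'
python3 -m jog '[[-0.008,0,0,0,0,0],[-0.016,0,0,0,0,0],[-0.022,0,0,0,0,0],[-0.022,0,0,0,0,0]]'
```

```text
time: 15.4
tool_pos: [605.5, -123.0, 28.1]
tcp_rot: [179.8, -0.0, 99.1]
ft_force: [0.9, -0.3, -3.0]
finger_gap: 40.3
time: 15.8
tool_pos: [606.4, -128.7, 28.0]
tcp_rot: [179.8, -0.0, 99.1]
ft_force: [-1.0, 0.1, -2.6]
finger_gap: 40.5
```

```bash
python3 -m jog '[[0,0.003,0.004,0,0,0],[0,0.003,0.008,0,0,0],[0,0.003,0.008,0,0,0]]'
python3 -m jog '[[-0.006,0,0,0,0,0],[-0.012,0,0,0,0,0],[-0.012,0,0,0,0,0]]'
```

```text
time: 16.1
tool_pos: [607.3, -128.4, 27.1]
tcp_rot: [179.8, -0.0, 99.1]
ft_force: [-5.2, 0.1, 6.2]
finger_gap: 40.2
time: 16.4
tool_pos: [608.0, -129.6, 27.1]
tcp_rot: [179.8, -0.2, 99.2]
ft_force: [-4.8, 8.6, 7.8]
finger_gap: 40.6
```

The piece is on the bed (vertical contact) and against the end stop (8.6 N along the bed). I release it and rise.

```bash
python3 -m jog '[[0.003,-0.004,-0.004,0,0,0],[0.003,-0.004,-0.004,0,0,0],[0.003,-0.004,-0.004,0,0,0],[0.003,-0.004,-0.004,0,0,0],[0.003,-0.004,-0.004,0,0,0]]' 0.72 45
python3 -m jog '[[0,0,-0.05,0,0,0],[0,0,-0.2,0,0,0],[0,0,-0.4,0,0,0],[0,0,-0.6,0,0,0],[0,0,-0.6,0,0,0]]'
python3 - <<'E' | tail -3
from turn import *
from bench import r
s=r.sense(); print(g(s["tool_pos"]),s["ft_force"])
R=Ro.from_euler('xyz',[158.5,-9,40.2],degrees=True).as_matrix()
P=np.array([477.4,-17.4,62.6]); rows(r,R,P-R[:,2]*85)
for n in("top","scene"): grab(r,n,"11")
a=cv2.imread("pics/top11.png")[150:270,255:395];b=cv2.imread("pics/scene11.png")[200:340,170:330]
cv2.imwrite("pics/c11.png",np.hstack([cv2.resize(a,(400,343),interpolation=2),cv2.resize(b,(392,343),interpolation=2)]))
E
```

```text
time: 16.9
tool_pos: [606.5, -130.8, 26.9]
tcp_rot: [179.8, -0.0, 99.1]
ft_force: [-0.5, -0.0, -0.3]
finger_gap: 61.3
time: 17.4
tool_pos: [611.0, -132.4, 188.2]
tcp_rot: [179.0, 0.4, 99.1]
ft_force: [-0.3, 0.2, 0.4]
finger_gap: 61.3
[ 0.62237925  0.11273157 -0.77455514] [ 0.6219778   0.11370213 -0.77473573] [-0.05481155 -0.62990495 -0.77473573]
[ 35.55327897 -61.83878531 188.22104974] [-0.28390754  0.15128365  0.44066361]
rows [0.6211, -0.5644, 0.1765, -0.1282, -0.0175, 0.3321] dist 214 ang 64.2 t 17.4
```

View pics/c11.png

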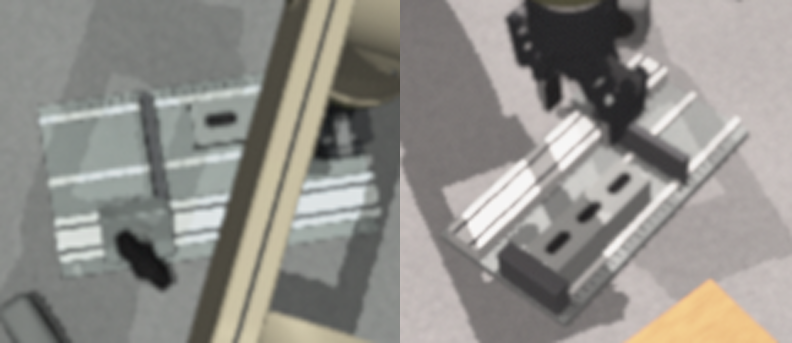

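The piece lies flat against the end stop (right crop, (555,265)). Back to the knob standoff.

```bash
python3 -m jog '[[0.2,-0.18,0,-0.03,0,0.08],[0.4,-0.37,0.05,-0.06,-0.01,0.16],[0.5,-0.47,0.1,-0.09,-0.01,0.24],[0.62,-0.565,0.177,-0.128,-0.017,0.332],[0.62,-0.565,0.177,-0.128,-0.017,0.332],[0.62,-0.565,0.177,-0.128,-0.017,0.332],[0.62,-0.565,0.177,-0.128,-0.017,0.332],[0.62,-0.565,0.177,-0.128,-0.017,0.332],[0.62,-0.565,0.177,-0.128,-0.017,0.332],[0.62,-0.565,0.177,-0.128,-0.017,0.332]]' 0.6 40
python3 - <<'E' | tail -3
from turn import *
from bench import r
s=r.sense(); print(s["joint_pos"])
R=Ro.from_euler('xyz',[158.5,-9,40.2],degrees=True).as_matrix()
P=np.array([477.4,-17.4,62.6]); rows(r,R,P-R[:,2]*85);rows(r,R,P)
for n in("top","scene"): grab(r,n,"12")
a=cv2.imread("pics/top12.png")[150:270,255:395];b=cv2.imread("pics/scene12.png")[180:320,170:330]
cv2.imwrite("pics/c12.png",np.hstack([cv2.resize(a,(400,343),interpolation=2),cv2.resize(b,(392,343),interpolation=2)]))
E
```

```text
time: 18.5
tool_pos: [441.4, 0.1, 131.4]
tcp_rot: [159.4, -8.4, 40.3]
ft_force: [-0.0, 0.2, 0.1]
finger_gap: 51.3
  57.93735146]
rows [0.0207, 0.0327, -0.0248, -0.0052, 0.0028, 0.0015] dist 11 ang 1.1 t 18.5
rows [0.0237, 0.0382, 0.3151, -0.0052, 0.0028, 0.0015] dist 80 ang 1.1 t 18.5
```

View pics/c12.png

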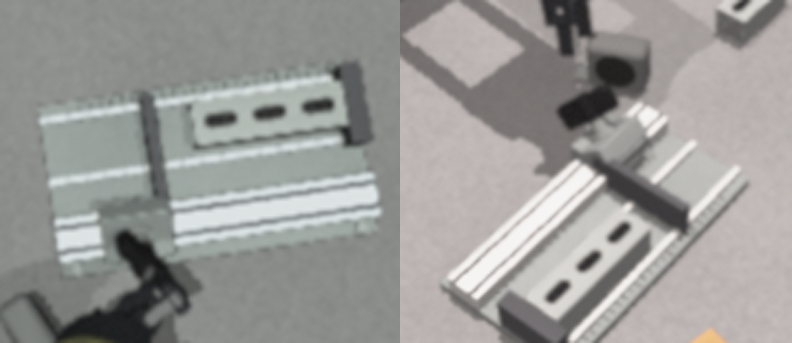

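The piece is square in the bed and touching the end stop. The gripper is lined up behind the knob. I align and go in.

```bash
python3 -m jog '[[0.021,0.034,-0.02,-0.005,0.003,0.002],[0.021,0.034,-0.02,-0.005,0.003,0.002],[0.021,0.034,-0.02,-0.005,0.003,0.002]]'
python3 - <<'E' | tail -1
from turn import *
from bench import r
R=Ro.from_euler('xyz',[158.5,-9,40.2],degrees=True).as_matrix()
P=np.array([477.4,-17.4,62.6]);rows(r,R,P)
E
```

```text
time: 18.9
tool_pos: [449.6, -2.5, 141.3]
tcp_rot: [158.4, -9.2, 40.0]
ft_force: [0.1, -0.7, -0.1]
finger_gap: 51.3
rows [-0.0041, -0.0083, 0.3391, 0.0006, -0.0006, -0.0017] dist 85 ang 0.3 t 18.9
```

```bash
python3 -m jog '[[-0.004,-0.007,0.10,0,0,-0.001],[-0.004,-0.007,0.21,0,0,-0.001],[-0.004,-0.007,0.29,0,0,-0.001],[-0.004,-0.007,0.332,0,0,-0.001],[-0.004,-0.007,0.332,0,0,-0.001]]'
python3 -m jog '[[0,0,0,0,0,0],[0,0,0,0,0,0],[0,0,0,0,0,0],[0,0,0,0,0,0],[0,0,0,0,0,0],[0,0,0,0,0,0]]' 0 40
python3 - <<'E' | tail -1
from turn import *
from bench import r
s=r.sense();R0=Ro.from_euler('xyz',s["tcp_rot"],degrees=True).as_matrix()
print(g(s["tool_pos"]),"Fgauge",X@s["ft_force"],Y@s["ft_force"],"-Y tool",-R0.T@Y)
E
```

```text
time: 19.4
tool_pos: [475.1, -17.4, 61.6]
tcp_rot: [158.6, -8.9, 40.1]
ft_force: [0.1, 0.4, 0.0]
finger_gap: 51.2
time: 20.0
tool_pos: [477.0, -16.9, 64.9]
tcp_rot: [158.4, -9.2, 40.2]
ft_force: [-5.2, 1.5, 7.1]
finger_gap: 16.9
[-78.38147215  73.43414642  64.88823801] Fgauge -4.908653527258768 2.3162969833605658 -Y tool [-0.50856869  0.82704939  0.23947273]
```

Gripped at about 17 mm. I slide back 30 mm, then creep to contact.

```bash
python3 -m jog '[[-0.010,0.017,0.000,0,0,0],[-0.025,0.041,0.004,0,0,0],[-0.042,0.068,0.013,0,0,0],[-0.055,0.089,0.019,0,0,0],[-0.061,0.099,0.022,0,0,0],[-0.061,0.099,0.022,0,0,0]]'
python3 - <<'E' | tail -1
from turn import *
from bench import r
s=r.sense();R0=Ro.from_euler('xyz',s["tcp_rot"],degrees=True).as_matrix()
print(g(s["tool_pos"]),"Fgauge",X@s["ft_force"],Y@s["ft_force"],"-Y tool",-R0.T@Y)
E
python3 -m jog '[[-0.002,0.0033,0.001,0,0,0],[-0.004,0.0066,0.002,0,0,0],[-0.006,0.010,0.003,0,0,0],[-0.006,0.010,0.003,0,0,0]]'
python3 - <<'E' | tail -1
from turn import *
from bench import r
s=r.sense();R0=Ro.from_euler('xyz',s["tcp_rot"],degrees=True).as_matrix()
print(g(s["tool_pos"]),"Fgauge",X@s["ft_force"],Y@s["ft_force"],"-Y tool",-R0.T@Y)
E
```

```text
time: 20.6
tool_pos: [481.3, -46.2, 65.3]
tcp_rot: [158.4, -9.2, 40.2]
ft_force: [12.8, 0.7, -13.0]
finger_gap: 17.2
[-78.79893887  43.82648489  65.26466421] Fgauge 12.700862436598811 -1.347550000278574 -Y tool [-0.50847569  0.82732969  0.23870075]
time: 21.0
tool_pos: [481.7, -48.7, 65.2]
tcp_rot: [158.4, -9.2, 40.2]
ft_force: [10.0, 3.8, -11.5]
finger_gap: 17.4
[-78.76274703  41.33948981  65.21747147] Fgauge 10.513935207619156 2.201815092081166 -Y tool [-0.50876081  0.82730851  0.23816605]
```

```bash
python3 -m jog '[[-0.002,0.0033,0.004,0,0,0],[-0.004,0.0066,0.005,0,0,0],[-0.004,0.0066,0.005,0,0,0]]'
python3 - <<'E' | tail -1
from turn import *
from bench import r
s=r.sense();print(g(s["tool_pos"]),"Fgauge",X@s["ft_force"],Y@s["ft_force"])
E
python3 -m jog '[[-0.002,0.0033,0.001,0,0,0],[-0.004,0.0066,0.002,0,0,0],[-0.004,0.0066,0.002,0,0,0]]'
python3 - <<'E' | tail -1
from turn import *
from bench import r
s=r.sense();print(g(s["tool_pos"]),"Fgauge",X@s["ft_force"],Y@s["ft_force"])
E
```

```text
time: 21.3
tool_pos: [482.2, -50.6, 65.0]
tcp_rot: [158.5, -9.2, 40.2]
ft_force: [0.2, 8.6, 0.8]
finger_gap: 17.2
[-78.60106587  39.37143254  64.9913422 ] Fgauge 1.5536997343109238 8.434189485157093
time: 21.6
tool_pos: [482.3, -51.0, 64.9]
tcp_rot: [158.6, -9.3, 40.2]
ft_force: [-5.7, 19.4, 7.6]
finger_gap: 17.1
[-78.53466868  38.92616047  64.87584204] Fgauge -2.583617886951064 20.094516503829873
```

Contact: about 20 N along the rail, and the travel of 34.5 mm matches the prediction. I tighten while pressing.

```bash
python3 - <<'E' | tail -11
from turn import *
from bench import r
s=r.sense(); R,bk=lean(1.25,25); R0=Ro.from_euler('xyz',s["tcp_rot"],degrees=True).as_matrix()
print("ang",Ro.from_matrix(R.T@R0).as_rotvec(degrees=True)); p=s["tool_pos"]; dep=(76-p[2])/bk[2]; print("K'",g(p+dep*bk),dep)
turnrows(R,p,p+dep*bk,[1.12,.99,.86,.73,.6,.47,.34,.21,.08],depth=dep)
E
```

```text
ang [0.1154358  0.1842692  0.27366496]
K' [-82.35422556  41.8163105   76.        ] 12.111518160665097
th 1.12 [0.0, -0.003, -0.0, 0.017, 0.0, 0.038]
th 0.99 [0.001, -0.005, -0.0, 0.035, 0.0, 0.075]
th 0.86 [0.001, -0.008, -0.001, 0.052, 0.0, 0.113]
th 0.73 [0.002, -0.01, -0.001, 0.07, 0.0, 0.15]
th 0.6 [0.004, -0.012, -0.002, 0.087, 0.0, 0.188]
th 0.47 [0.005, -0.014, -0.003, 0.105, 0.0, 0.225]
th 0.34 [0.007, -0.016, -0.003, 0.122, 0.0, 0.263]
th 0.21 [0.009, -0.018, -0.004, 0.14, 0.0, 0.3]
th 0.08 [0.011, -0.019, -0.005, 0.157, 0.0, 0.338]
```

```bash
python3 - <<'E' | tail -12
from turn import *
from bench import r
y0=lean(0,25)[0][:,1]; y1=lean(1.25,25)[0][:,1]
P1=np.array([490.0,-95.7,62.7]);P2=np.array([491.2,-104.8,62.7])
K=np.linalg.solve(np.array([y0,y1,Z]),[y0@P1,y1@P2,76]); print("axis before slide",g(K), "force dev P1", y0@np.array([-1.2,6.5,10.5]))
s=r.sense(); p=s["tool_pos"]; R,bk=lean(1.25,25)
# same x, find y on current plane
Kx=K@X-X0; A=G(Kx,0,76); yy=(y1@(p-A))/(y1@Y); Kn=A+yy*Y; print("axis now",g(Kn))
for th in [1.12,.99,.86,.73,.6,.47,.34,.21,.08,-.02,-.06]:
    Q=Ro.from_rotvec(N*(th-1.25)); Rn=Q.as_matrix()@R; pn=Kn+Q.apply(p-Kn)
    print(round(th,2),np.round(np.r_[R.T@(pn-p)/250,Ro.from_matrix(R.T@Rn).as_rotvec()/np.pi],3).tolist())
E
```

```text
axis now [-81.04505699  42.50241852  76.        ]
1.12 [0.0, -0.003, -0.0, 0.017, 0.0, 0.038]
0.99 [0.001, -0.007, -0.0, 0.035, 0.0, 0.075]
0.86 [0.002, -0.01, -0.001, 0.052, -0.0, 0.113]
0.73 [0.003, -0.013, -0.001, 0.07, 0.0, 0.15]
0.6 [0.005, -0.015, -0.002, 0.087, 0.0, 0.188]
0.47 [0.007, -0.018, -0.003, 0.105, 0.0, 0.225]
0.34 [0.009, -0.02, -0.004, 0.122, 0.0, 0.263]
0.21 [0.011, -0.022, -0.005, 0.14, 0.0, 0.3]
0.08 [0.014, -0.023, -0.007, 0.157, 0.0, 0.338]
-0.02 [0.016, -0.024, -0.008, 0.171, 0.0, 0.366]
-0.06 [0.017, -0.024, -0.008, 0.176, 0.0, 0.378]
```

```bash
python3 -m jog '[[0,-0.003,0,0.017,0,0.038],[0.001,-0.006,0,0.035,0,0.075],[0.002,-0.009,-0.001,0.052,0,0.113],[0.003,-0.012,-0.001,0.070,0,0.150],[0.005,-0.014,-0.002,0.087,0,0.188],[0.005,-0.014,-0.002,0.087,0,0.188]]'
python3 - <<'E' | tail -1
from turn import *
from bench import r
s=r.sense();print(g(s["tool_pos"]),"Fgauge",X@s["ft_force"],Y@s["ft_force"],s["ft_force"][2],s["wrist_torque"])
E
```

```text
time: 22.2
tool_pos: [480.7, -47.1, 64.1]
tcp_rot: [-177.5, -15.0, 5.8]
ft_force: [-1.5, 22.6, 7.3]
finger_gap: 16.6
[-79.53182494  43.04671653  64.12643177] Fgauge 2.082328789349147 22.574448188504846 7.261733358490665 [3.84251924 0.01489708 1.17719665]
```

Still pressing at 22 N along the rail. I finish the turn.

```bash
python3 - <<'E' | tail -6
from turn import *
from bench import r
s=r.sense(); p=s["tool_pos"]; R,bk=lean(.6,25); Kn=G(-81,42.5,76)
for th in [.47,.34,.21,.08,0,-.06]:
    Q=Ro.from_rotvec(N*(th-.6)); Rn=Q.as_matrix()@R; pn=Kn+Q.apply(p-Kn)
    print(round(th,2),np.round(np.r_[R.T@(pn-p)/250,Ro.from_matrix(R.T@Rn).as_rotvec()/np.pi],3).tolist())
E
```

```text
0.47 [0.0, -0.003, -0.0, 0.017, -0.0, 0.038]
0.34 [0.001, -0.007, -0.0, 0.035, 0.0, 0.075]
0.21 [0.002, -0.01, -0.001, 0.052, -0.0, 0.113]
0.08 [0.004, -0.013, -0.002, 0.07, -0.0, 0.15]
0 [0.005, -0.015, -0.002, 0.081, 0.0, 0.173]
-0.06 [0.005, -0.016, -0.003, 0.089, -0.0, 0.19]
```

```bash
python3 -m jog '[[0,-0.003,0,0.017,0,0.038],[0.001,-0.007,0,0.035,0,0.075],[0.002,-0.010,-0.001,0.052,0,0.113],[0.004,-0.013,-0.002,0.070,0,0.150],[0.005,-0.015,-0.002,0.081,0,0.173],[0.005,-0.015,-0.002,0.081,0,0.173]]'
python3 - <<'E' | tail -1
from turn import *
from bench import r
s=r.sense();R=lean(0,25)[0];R0=Ro.from_euler('xyz',s["tcp_rot"],degrees=True).as_matrix()
print(g(s["tool_pos"]),"Fgauge",X@s["ft_force"],Y@s["ft_force"],s["ft_force"][2],s["wrist_torque"],"ang to 0",Ro.from_matrix(R0.T@R).as_rotvec())
E
```

```text
time: 22.8
tool_pos: [481.0, -43.1, 65.1]
tcp_rot: [-156.3, -7.9, -24.9]
ft_force: [2.6, 19.8, 4.3]
finger_gap: 16.7
[-78.53754041  46.92550959  65.14138661] Fgauge 5.746446402339398 19.1285348561502 4.315398159552067 [ 2.99181083 -0.54777631  0.91748798] ang to 0 [-8.07869813e-03  8.73944799e-05 -8.12897524e-03]
```

```bash
python3 -m jog '[[0,-0.001,0,0.005,0,0.010],[0,-0.002,0,0.010,0,0.021],[0,-0.002,0,0.010,0,0.021]]'
python3 - <<'E' | tail -1
from turn import *
from bench import r
s=r.sense();R=lean(0,25)[0];R0=Ro.from_euler('xyz',s["tcp_rot"],degrees=True).as_matrix()
print(g(s["tool_pos"]),"Fgauge",X@s["ft_force"],Y@s["ft_force"],s["ft_force"][2],s["wrist_torque"],"ang to 0",Ro.from_matrix(R0.T@R).as_rotvec())
E
```

```text
time: 23.1
tool_pos: [481.1, -42.5, 65.3]
tcp_rot: [-154.2, -6.4, -28.2]
ft_force: [3.9, 18.9, 1.9]
finger_gap: 17.1
[-78.33775305  47.54176356  65.27348089] Fgauge 6.840492916575501 18.08027256876479 1.8887281202342585 [ 2.0345027  -0.68657741  1.14555675] ang to 0 [-0.03793601  0.00030077 -0.07052386]
```

The tool is about 0.07 rad beyond the tight mark, so the knob is on its hard stop. I release and withdraw.

```bash
python3 -m jog '[[0,0,0,0,0,0],[0,0,0,0,0,0],[0,0,0,0,0,0],[0,0,0,0,0,0],[0,0,0,0,0,0]]' 0.6 40
python3 -m jog '[[0,0,-0.08,0,0,0],[0,0,-0.2,0,0,0],[0,0,-0.36,0,0,0],[0,0,-0.5,0,0,0],[0,0,-0.5,0,0,0]]'
python3 - <<'E' | tail -2
from turn import *
from bench import r
s=r.sense(); print(s["joint_pos"])
for n in("top","scene"): grab(r,n,"13")
a=cv2.imread("pics/top13.png")[150:270,255:395];b=cv2.imread("pics/scene13.png")[200:340,170:330]
cv2.imwrite("pics/c13.png",np.hstack([cv2.resize(a,(400,343),interpolation=2),cv2.resize(b,(392,343),interpolation=2)]))
E
```

```text
time: 23.6
tool_pos: [481.8, -45.9, 65.2]
tcp_rot: [-154.5, -6.6, -28.3]
ft_force: [0.3, 0.6, -0.3]
finger_gap: 51.2
time: 24.1
tool_pos: [446.6, -89.7, 182.4]
tcp_rot: [-154.6, -7.1, -28.4]
ft_force: [0.9, -1.5, -0.1]
finger_gap: 51.0
[-39.15890556 -23.00197342 122.10582584  26.64517931  80.19982191
  73.1507704 ]
```

View pics/c13.png

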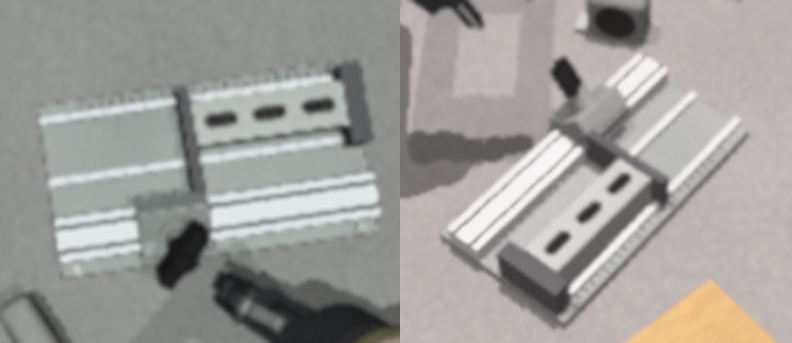

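View pics/scene13.png

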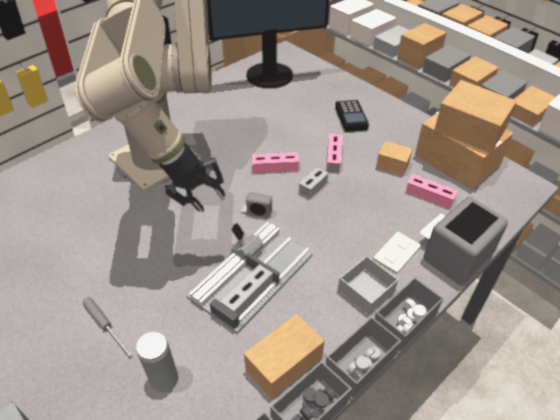

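The piece is clamped between the end stop and the plate, the knob bar is back at its starting angle and the gripper is clear. I check the knob angle, the opening and the bystanders numerically.

```bash
python3 - <<'E'
from h import *
for tag,box in(("0",(325,215,355,255)),("13",(305,222,330,258))):
    s=load("top"+tag); im=s["pixels"].max(2); u0,v0,u1,v1=box
    m=np.zeros(im.shape,np.uint8); m[v0:v1,u0:u1]=im[v0:v1,u0:u1]<60
    c=max(cv2.findContours(m,cv2.RETR_EXTERNAL,cv2.CHAIN_APPROX_NONE)[0],key=cv2.contourArea); print(tag,cv2.minAreaRect(c))
for n in("top","scene"):
    s=load(n+"13"); gr=cv2.cvtColor(s["pixels"],cv2.COLOR_RGB2GRAY).astype(np.float32)
    for z,x0,x1 in((53,14,22),(56,14,22),(53,38,47)):
        t=np.arange(-160,40,.5); pr=[]
        for x in np.arange(x0,x1,1.):
            u=px(s,np.array([G(x,y,z) for y in t])).astype(np.float32)
            pr.append(cv2.remap(gr,u[:,0].copy(),u[:,1].copy(),cv2.INTER_CUBIC).ravel())
        p=cv2.GaussianBlur(np.mean(pr,0).reshape(1,-1),(0,0),2).ravel(); dd=np.gradient(p)
        print(n,z,x0,[(float(t[i]),round(float(dd[i]),1)) for i in range(1,len(t)-1) if abs(dd[i])>1.5 and abs(dd[i])>=abs(dd[i-1]) and abs(dd[i])>abs(dd[i+1])])
    A=load(n+"0")["pixels"].astype(int);B=s["pixels"].astype(int)
    d=(np.abs(A-B).max(2)>60).astype(np.uint8)
    for c in cv2.findContours(d,cv2.RETR_EXTERNAL,cv2.CHAIN_APPROX_NONE)[0]:
        if cv2.contourArea(c)>12: print(n,"diff",cv2.boundingRect(c))
E
python3 - <<'E'
import cv2
cv2.imwrite("pics/c13b.png",cv2.resize(cv2.imread("pics/scene13.png")[250:330,190:290],None,fx=7,fy=7,interpolation=2))
E
```

```text
0 ((339.0, 235.5), (11.364044189453125, 24.185016632080078), 29.05460548400879)
13 ((318.25, 238.75), (11.31370735168457, 23.33452033996582), 45.0)
top 53 14 [(-147.5, -4.7), (-128.0, 8.1), (11.0, -8.9), (20.5, -3.2), (25.5, 7.8)]
top 56 14 [(-147.0, -4.8), (-127.0, 8.2), (11.5, -8.7), (20.5, -3.3), (25.5, 7.8)]
top 53 38 [(-148.0, -4.2), (-129.0, 8.1), (12.0, -8.0), (20.0, -2.9), (26.0, 6.9), (32.5, 1.7)]
top diff (219, 407, 15, 13)
top diff (259, 348, 29, 18)
top diff (183, 341, 17, 13)
top diff (0, 337, 57, 51)
top diff (85, 309, 16, 13)
top diff (104, 298, 63, 69)
top diff (412, 288, 52, 46)
top diff (383, 270, 45, 51)
top diff (330, 245, 71, 59)
top diff (303, 225, 25, 26)
top diff (329, 220, 21, 25)
top diff (302, 220, 20, 5)
top diff (188, 193, 10, 5)
top diff (327, 190, 10, 4)
top diff (172, 189, 9, 4)
top diff (344, 187, 10, 5)
top diff (361, 185, 10, 4)
top diff (156, 185, 9, 4)
top diff (316, 182, 9, 34)
top diff (371, 178, 6, 16)
top diff (328, 178, 20, 43)
scene 53 14 [(-151.5, 5.0), (-131.0, 9.9), (9.0, -7.6), (19.0, 9.0)]
scene 56 14 [(-153.0, 5.0), (-132.5, 9.4), (7.0
[... 275 characters left out ...]
4)
scene diff (249, 243, 14, 13)
scene diff (246, 237, 15, 15)
scene diff (218, 236, 42, 58)
scene diff (231, 223, 23, 25)
scene diff (352, 201, 8, 4)
scene diff (344, 196, 48, 25)
scene diff (378, 190, 8, 5)
scene diff (113, 167, 11, 14)
scene diff (116, 154, 8, 12)
scene diff (111, 145, 114, 144)
scene diff (193, 134, 11, 7)
scene diff (121, 133, 9, 19)
scene diff (208, 122, 133, 39)
scene diff (116, 116, 6, 6)
scene diff (160, 112, 15, 40)
scene diff (174, 69, 37, 24)
scene diff (116, 69, 43, 28)
scene diff (133, 57, 18, 13)
scene diff (193, 44, 13, 7)
scene diff (152, 16, 39, 55)
scene diff (176, 1, 31, 45)
scene diff (312, 0, 47, 61)
scene diff (78, 0, 77, 98)
scene diff (108, 0, 10, 6)
```

View pics/c13b.png

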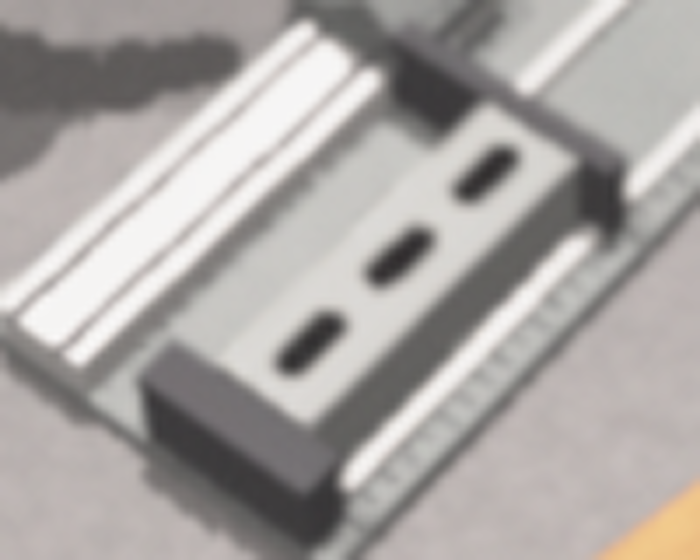

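```bash
python3 - <<'E'
from h import *
ims=[]
for n,tag,box in(("top","0",(325,215,355,255)),("top","13",(302,219,332,259)),("scene","0",(208,222,240,266)),("scene","13",(224,216,256,254))):
    s=load(n+tag); im=s["pixels"].max(2); u0,v0,u1,v1=box
    for th in(50,60,75):
        m=np.zeros(im.shape,np.uint8); m[v0:v1,u0:u1]=im[v0:v1,u0:u1]<th
        c=max(cv2.findContours(m,cv2.RETR_EXTERNAL,cv2.CHAIN_APPROX_NONE)[0],key=cv2.contourArea)
        k=np.zeros_like(m); cv2.drawContours(k,[c],-1,1,-1); M=cv2.moments(k,True)
        print(n,tag,th,M["m00"],"angle",round(np.degrees(.5*np.arctan2(2*M["mu11"],M["mu20"]-M["mu02"])),1))
    ims.append(cv2.resize(s["pixels"][v0:v0+38,u0:u0+30,::-1],(195,247),interpolation=2))
cv2.imwrite("pics/knobs.png",np.hstack(ims))
E
```

```text
top 0 50 196.0 angle -54.5
top 0 60 209.0 angle -54.4
top 0 75 235.0 angle -55.5
top 13 50 197.0 angle -55.1
top 13 60 210.0 angle -55.9
top 13 75 231.0 angle -55.9
scene 0 50 79.0 angle 68.0
scene 0 60 93.0 angle 69.9
scene 0 75 105.0 angle 68.7
scene 13 50 71.0 angle 62.4
scene 13 60 85.0 angle 65.1
scene 13 75 98.0 angle 64.4
```

View pics/knobs.png

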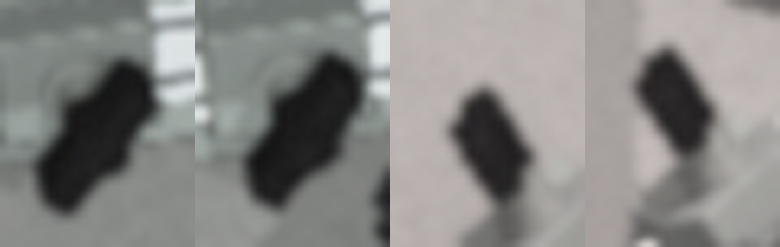

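The knob's angle in the top view matches its tight starting angle within about 1° (-55.5° against -54.7°). I hand in.

```bash
python3 -c "
from bench import r
s=r.sense();print(s['time'],s['ft_force']);print(r.hand_in())"
```

```text
24.2 [ 0.24117924  0.16834054 -0.07563654]
the job is handed in; nothing more can be done
None
```

The long grey channel is clamped in the gauge and the job is handed in at 24.2 s, with the gripper clear of everything. I loosened the knob, slid the stop open about 88 mm and laid the piece flat against the end stop. I then slid the stop back until it pressed at about 20 N, and turned the knob tight while pressing.

**Final checks**
- **Fit:** in both views the piece runs from the end stop face to the stop plate, about 140 mm, with no visible gap.
- **Knob:** I turned the tool about 0.07 rad past the tight mark. In the top view the bar's angle is within about 1° of its tight starting angle.
- **Other things on the counter:** comparing pictures from before and after, I saw changes only at the arm and its shadows, the gauge, and the piece's old and new places.

**Checks that disagreed**
- **Knob outline:** a first rectangle fit to the knob gave 45° against 29° at the start. I put this down to pixel noise, because the shape moments and a side-by-side crop agree with the tight angle.
- **Scene view:** here the knob differs by about 4–5°, which I take to be perspective, since the carriage has moved.

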